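Lock the instrument's service hatch with the slot key

ROBOT

A 7-joint arm with a two-finger parallel gripper is mounted at the origin on the work surface. World frame = base frame: x ahead of the robot, y to its left, z up, the work surface at z = 0. Lengths are in m, angles in rad, forces in N, time in s.
With the tool pointing down it reaches from about 0.425 to 0.95 m from the base axis. Payload 4.7 kg.
Tool frame: the origin (TCP) lies at the very end of the fingers, on their centre line; the grasp point (between the pads) lies 19 mm behind it (env.grip_depth is the distance from the TCP to the grasp point, in m); z points along the fingers, x is the direction in which the jaws open and shut, and the axes are right-handed (so a half turn about z gives the same grasp; the last joint's range is limited). The gripper opens to 87 mm and grips with 3 to 60 N. Pads are 19 mm wide; open, the fingers measure 117 mm over their backs; the gripper's body (75 mm by 190 mm) begins 51 mm behind the grasp point.
Start: joints at [-1.322, 0.469, -0.049, 1.532, 0.024, 1.141, -0.082], TCP at [0.185, 0.649, 0.223] pointing down, gripper open.
Joint ranges: [-2.59, 2.59], [-0.33, 1.99], [-1.39, 1.29], [0.1, 2.45], [-1.04, 4.18], [0.21, 1.99], [-2.66, 2.66]. Speed limits (rad/s): [2.57, 2.57, 3.14, 3.14, 3.14, 3.14, 3.14].

INTERFACE

Orientations are given as a rotation vector (axis times angle).
In Python, from rig import env gives the robot as it stands.
- The arm moves only by the shell command python3 -m handwheel 'ROWS' [FORCE]. ROWS is JSON, a list of rows, each an object of numbers: "claw": the opening, from 0 (shut) to 1 (fully open); "tx", "ty", "tz": the shift along the tool's x, y, z in m; "twist": the turn about the tool's z in rad. In form: [{"claw": .., "tx": .., "ty": .., "tz": .., "twist": ..}, ...]. A call has exactly 8 rows; each row is the pose to reach, as a shift and turn from the pose commanded when the call began, along the tool's axes at that moment; what a row does not reach only later rows make up. A row lasts 1/12 s, in which the tool goes at most 41.7 mm and 7.16 degrees, less where a joint would pass 70% of its speed; a pose out of reach is approached as far as the arm can. A call with a gripper value outside its range is refused whole. The fingers move at their own pace and stop on an object; FORCE is the grip in N (left out, the last holds). Time passes only in rows, so rows that repeat a pose let the fingers close, or fill a call up. It gives the time, the measured TCP pose, the force and the opening at its end, in the units of the state.
- env.sense(): the state, without advancing time (a new reading comes with each control period).
- env.read_camera(name): name is "side" or "top" or "wrist"; returns the picture (384x512x3 uint8, red, green, blue); there is no depth.
- env.camera_info(name): a dict with "fx", "fy", "cx", "cy" (pixels), "R" (3x3) and "t" (3): a world point X has camera coordinates R X + t; the wrist camera has in their place "hand_eye" (4x4, takes a point from camera to tool coordinates, whose origin is the TCP and whose axes are the tool frame's). Camera axes: x right, y down, z forward; pixel columns grow to the right and rows downward; lengths in m; the calibration is good to about 2 mm. A picture is of the moment at which its call begins: read the wrist's pose just before it. camera_info takes no time and is no camera call.
- env.sign_off(): hands the job in, once; it reports no verdict.
Trained networks look in the newest picture that a camera, given by its name, has taken for a name from the list of things; names that differ only in an ending like _2 or _b are one class to them, and where a whole thing is asked for, a point or a joint stands for the part that bears it (a point fixed in the world has none). Each returns a list of dicts, best first, with "score" (0 to 1); they miss things now and then, are a little off and sometimes report something else, mostly with a low value. They report only what shows in the picture. A call takes as long as a camera call. They do not tell look-alikes from the thing itself.
- env.silhouettes(target, camera): "pixels" (384x512 bool, what is visible of it) and "point" ([row, column] in pixels, amid what is visible of it).
- env.mark_of(target, camera): "point" ([row, column] in pixels: a listed point, or the origin of a listed thing).
The state is a dict: "t": time; "joints": joint angles; "qd": joint speeds; "tau": joint torques, N m; "eef_pos": TCP position; "tool_rot": TCP orientation; "force": force on the tool from outside, world axes, zero at the start; "moment": the same for the moment, N m; "gripper_width": finger opening in m.
Only numpy, scipy, OpenCV 4.12 (cv2) and the standard library are available. Lean on these libraries where they do the work, as an engineer would, in place of code of your own. Each camera call takes 0.05 s, during which the arm holds its last target.

TASK

The service hatch on the bench instrument is unlocked. Take the slot key out of its wooden stand, feel its blade down into the slot of the hatch's spring-loaded fastener and turn the fastener clockwise until it is fully home at its stop, working gently (never more than about 35 N between key and fastener, and only the key touches it); then put the key back upright in its stand, fully down, and let go. Leave everything else where it is.

Things in the scene. Friction and masses are not known exactly. Their poses are not given: they have to be found in the camera images.
- key_center (a point): The slot key, about 90 g, starting upright in its stand. This is the centre of its flat black handle, 32 mm wide (own x), 14 thick (y), 52 high (z, up). Below the handle a steel collar 24 mm across, 6 mm high, then a steel blade 18 mm wide (x), 3 thick (y), 24 long, whose tip is 55 mm below this point. Alike by a half turn.
- key_tip (a point): Centre of the lower end of the key's blade, 55 mm below key_center along the key's own z; same axes as key_center.
- stand_top (a point): The key's stand, a fixed wooden block 70 x 70 x 34 mm. This is the centre of the pocket's mouth in its top face: pocket 22 mm along own x, 7 mm along own y, 28 mm deep, mouth chamfered 2 mm. With the key home its collar rests on the top, key_center is 31 mm above this point, and the key's x lies along this x (either way round).
- instrument: White bench instrument, fixed, 250 (own x) x 330 mm (y), blue-grey deck 90 mm above the table; origin under its middle. Clamp mechanism on the deck's -y part (own y below -65 mm), up to 110 mm above the deck; the hatch is on the +y part.
- hatch_mark (a point): Service hatch: aluminium plate 180 x 130 mm on the deck. This is the middle of its dark adjusting slot, on the plate's upper face; own x along the adjusting slot and the plate's long side, z up. The fastener is clamped somewhere along that slot: its upright axis is up to 10 mm to either side of this point along own x (0 along y); where exactly is not measured and must be felt or seen.
- face_mark (a point): Point 17 mm above hatch_mark, level with the unpressed upper face of the fastener's steel head (44 mm across, in a fixed dark flange 60 mm across, 5 mm high). The head has a screw slot right across it, open-ended, 4.5 mm wide, 5 deep, edges chamfered 0.6 mm. The head is sprung: pressed, it yields 6 mm straight down (5 N at first, 1 N more per mm), then is solid; it rises again by itself.
- fastener (a joint): Turn of the slotted head, rad: at 0 the slot lies along the y of hatch_mark; it grows clockwise seen from above; at 1.571 it meets its stop, locked, slot along the x of hatch_mark. Starts at 0.05 to 0.3. Stiff (0.06 N m), stays where left. The blade has about 0.1 rad of play in the slot, so the key must turn that much further than the head.
- puck_center (a point): Bystander: clear specimen disc 25 mm across, 10 mm high, lying on the hatch; its centre.
- jar_center (a point): Bystander: small amber jar 44 mm across, 60 mm high; its mid-height centre.
- weight_center (a point): Bystander: brass knob weight 36 mm across, 47 mm high; 20 mm above its underside.
- driver_grip (a point): Bystander: screwdriver 160 mm long, lying down; middle of its handle.
- spanner_grip (a point): Bystander: spanner 130 mm long, lying down; middle of its handle.
- brush_grip (a point): Bystander: brush 170 mm long, lying down; middle of its handle.
There are look-alikes about, which are no part of the job. What is shaped like the part that bears key_center but pink is not meant. Of the things that look like the part that bears stand_top, take the one that is farthest to the robot's right at the start.

How it is judged:
By the outcome, as a careful person would: the job done as asked, in the order asked, and still so for the second after the job is handed in, with the robot touching nothing.
It also fails if it takes over 70 s, if anything falls off the work surface, if the arm or the gripper's body presses on something with over 40 N, if the wrist force passes 120 N, or if a joint passes its speed limit or range.

## Working session

There is one attempt and no reset: what is moved stays moved. The work goes in short steps, Python scripts to look and compute and a shell command to move; the robot and the scene stay as the last step left them, time stands still between calls to the robot, and variables do not carry over. Pictures are saved under pics/ and viewed, and the job is handed in when it is done.

```bash
ls; mkdir -p pics; cat > h.py <<'E'
from rig import env
import numpy as np, cv2
def snap(c,name):
    im=env.read_camera(c); cv2.imwrite(f'pics/{name}.png',im[:,:,::-1]); return im
E
python3 - <<'E'
from h import *
print(env.sense())
a=snap('side','side0');b=snap('top','top0');c=snap('wrist','wrist0')
for cam in('side','top','wrist'):
    i=env.camera_info(cam); print(cam,{k:np.round(v,3).tolist() for k,v in i.items()})
cv2.imwrite('pics/st.png',np.vstack([a[:,:,::-1],b[:,:,::-1]])[:, :])
E
```

```text
pics
{'t': 0.0, 'joints': array([-1.32190312,  0.46946768, -0.04858466,  1.53372078,  0.02408772,
        1.14098518, -0.08233684]), 'qd': array([ 0.00028278,  0.00021052, -0.0006277 , -0.00148253, -0.00053662,
        0.00052001, -0.00010971]), 'tau': array([ 3.56384990e-04, -5.07976806e+01, -8.03306722e-02, -2.36157006e+01,
       -6.13503484e-02,  3.77698580e-02,  1.60549748e-04]), 'eef_pos': array([0.18493359, 0.64853561, 0.22147034]), 'tool_rot': array([ 2.50662226e+00,  1.89170758e+00, -2.43639402e-03]), 'force': array([-0.02808741, -0.53070834,  0.09922713]), 'moment': array([-0.03271268,  0.0383474 ,  0.00437838]), 'gripper_width': 0.08704246672472611}
side {'fx': 477.677, 'fy': 477.677, 'cx': 258.581, 'cy': 196.395, 'R': [[-0.994, -0.113, 0.006], [-0.085, 0.71, -0.699], [0.074, -0.695, -0.715]], 't': [0.511, 0.125, 1.305]}
top {'fx': 359.379, 'fy': 359.379, 'cx': 255.81, 'cy': 193.464, 'R': [[0.023, -1.0, 0.003], [-0.991, -0.023, -0.134], [0.134, 0.0, -0.991]], 't': [-0.06, 0.514, 1.135]}
wrist {'fx': 309.759, 'fy': 309.759, 'cx': 259.348, 'cy': 192.922, 'hand_eye': [[1.0, 0.0, 0.001, -0.002], [-0.0, 0.97, 0.241, -0.066], [-0.001, -0.241, 0.97, -0.161], [0.0, 0.0, 0.0, 1.0]]}
```

View pics/side0.png

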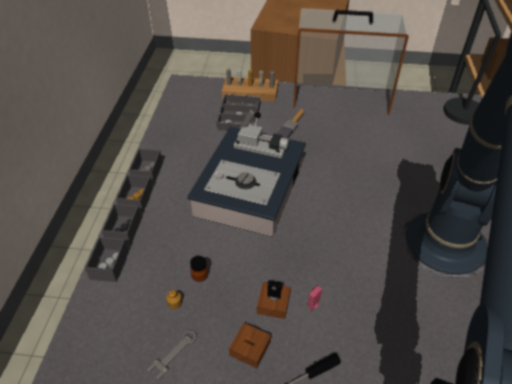

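View pics/top0.png

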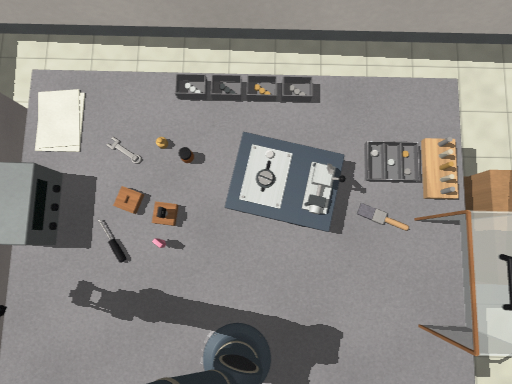

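View pics/wrist0.png

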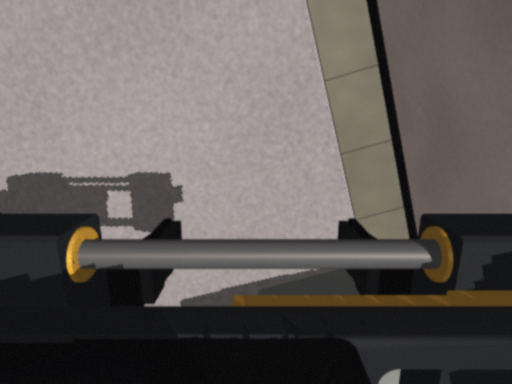

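The pictures show two wooden stands. One holds the black key, at top (165,213) and side (274,297). The other is empty, at top (130,200) and side (250,343). The pink key lies at top (158,243) and side (315,297). The image right in the top view is the robot's right, so the stand holding the key is the one to use. Next I'll triangulate and crop.

```bash
cat >> h.py <<'E'
def tri(p1,c1,p2,c2):
    A=[];b=[]
    for p,c in((p1,c1),(p2,c2)):
        i=env.camera_info(c);u=(p[1]-i['cx'])/i['fx'];v=(p[0]-i['cy'])/i['fy']
        R=np.array(i['R']);t=np.array(i['t'])
        A+= [R[0]-u*R[2],R[1]-v*R[2]]; b+=[u*t[2]-t[0],v*t[2]-t[1]]
    return np.linalg.lstsq(np.array(A),np.array(b),rcond=None)[0]
def proj(X,c):
    i=env.camera_info(c);q=np.array(i['R'])@X+i['t'];return np.array([i['cy']+i['fy']*q[1]/q[2],i['cx']+i['fx']*q[0]/q[2]])
def ray_z(p,c,z):
    i=env.camera_info(c);R=np.array(i['R']);d=R.T@np.array([(p[1]-i['cx'])/i['fx'],(p[0]-i['cy'])/i['fy'],1]);o=-R.T@np.array(i['t'])
    return o+d*(z-o[2])/d[2]
E
python3 - <<'E'
from h import *
a=env.read_camera('side');b=env.read_camera('top')
for n in ['key_center','stand_top','hatch_mark','face_mark','instrument','puck_center']:
    for c in('side','top'):
        print(n,c,[(round(d['score'],2),np.round(d['point'],1).tolist()) for d in env.mark_of(n,c)][:4])
f=lambda im,r,c:cv2.resize(im[r-40:r+40,c-48:c+48,::-1],None,fx=4,fy=4,interpolation=cv2.INTER_CUBIC)
cv2.imwrite('pics/crop.png',np.hstack([f(a,300,275),f(b,210,160)]))
cv2.imwrite('pics/crop2.png',np.hstack([f(a,180,245),f(b,178,265)]))
E
```

```text
key_center side [(0.69, [285.0, 273.7]), (0.64, [298.7, 313.7]), (0.32, [181.7, 244.1])]
key_center top [(0.44, [242.7, 161.3]), (0.39, [210.9, 157.6])]
stand_top side [(0.72, [298.0, 272.0]), (0.67, [345.2, 249.8])]
stand_top top [(0.95, [211.3, 164.8]), (0.84, [199.4, 128.2]), (0.41, [142.8, 162.1])]
hatch_mark side [(0.65, [180.1, 243.1])]
hatch_mark top [(0.81, [177.6, 265.9])]
face_mark side [(0.75, [177.2, 242.2])]
face_mark top [(0.56, [172.3, 265.1])]
instrument side [(0.87, [189.8, 249.4])]
instrument top [(0.8, [187.6, 282.6])]
puck_center side [(0.36, [176.3, 215.8])]
puck_center top [(0.63, [154.5, 266.2])]
```

```bash
python3 - <<'E'
import cv2,numpy as np
a=cv2.imread('pics/crop.png');b=cv2.imread('pics/crop2.png')
cv2.imwrite('pics/crop3.png',cv2.resize(np.vstack([a,b]),(720,600)))
E
```

```text
(no output)
```

View pics/crop3.png

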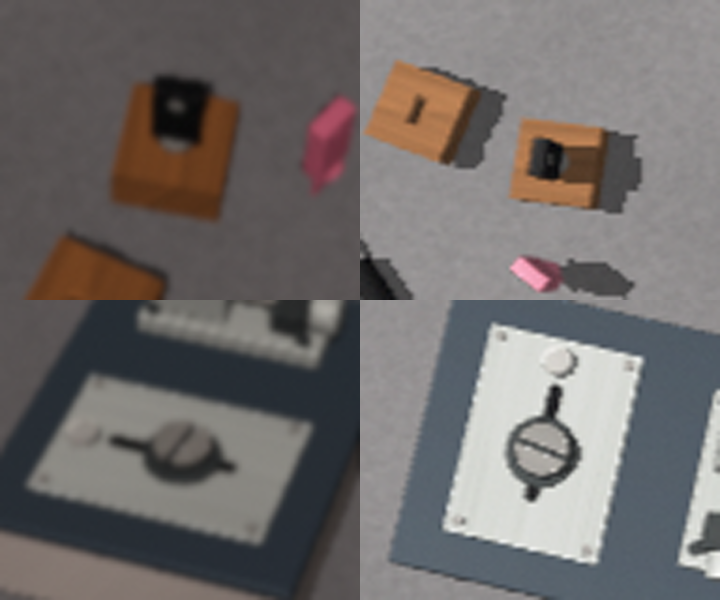

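```bash
cat >> h.py <<'E'
from scipy.spatial.transform import Rotation as Ro
def tool():
    s=env.sense();return Ro.from_rotvec(s['tool_rot']).as_matrix(),s['eef_pos']
def shift(target,R=None,p=None):
    if R is None:R,p=tool()
    return R.T@(np.array(target)-p)
def projw(X,R,p):
    i=env.camera_info('wrist');H=np.array(i['hand_eye']);q=np.linalg.inv(H)@np.append(R.T@(X-p),1)
    return np.array([i['cy']+i['fy']*q[1]/q[2],i['cx']+i['fx']*q[0]/q[2]])
def rayw(px,z,R,p):
    i=env.camera_info('wrist');H=np.array(i['hand_eye']);d=R@H[:3,:3]@np.array([(px[1]-i['cx'])/i['fx'],(px[0]-i['cy'])/i['fy'],1]);o=R@H[:3,3]+p
    return o+d*(z-o[2])/d[2]
E
python3 - <<'E'
from h import *
for n,s,t in [('key',(285,273.7),(210.9,157.6)),('stand',(298,272),(211.3,164.8)),('hatch',(180.1,243.1),(177.6,265.9)),('instr',(189.8,249.4),(187.6,282.6)),('puck',(176.3,215.8),(154.5,266.2)),('jar',(268,199),(155,186))]:
    print(n,tri(s,'side',t,'top').round(4))
print(ray_z((211.3,164.8),'top',.034),ray_z((298,272),'side',.034),ray_z((177.6,265.9),'top',.095),ray_z((180.1,243.1),'side',.095))
R,p=tool();print(R.round(3))
print(shift([0.42,.26,.30]))
E
```

```text
key [0.4489 0.2525 0.0889]
stand [0.4524 0.2465 0.0245]
hatch [ 0.5624 -0.0789  0.0941]
instr [ 0.55   -0.1385 -0.0022]
puck [ 0.6369 -0.0783  0.0999]
jar [0.6415 0.1854 0.0309]
[0.45050662 0.24415359 0.034     ] [0.45329769 0.25249925 0.034     ] [ 0.55755437 -0.07877544  0.095     ] [ 0.56696165 -0.0789686   0.095     ]
[[ 0.274  0.962  0.   ]
 [ 0.962 -0.274  0.   ]
 [ 0.    -0.    -1.   ]]
[-0.30981473  0.332624   -0.07743274]
```

```bash
python3 - <<'E'
from h import *
print(shift([0.50,.246,.25]))
E
```

```text
[-0.30134778  0.41339746 -0.02743314]
```

```bash
python3 -m handwheel '[{"claw":1,"tx":-0.02,"ty":0.03,"tz":-0.02,"twist":-0.05},{"claw":1,"tx":-0.04,"ty":0.06,"tz":-0.027,"twist":-0.1},{"claw":1,"tx":-0.064,"ty":0.09,"tz":-0.027,"twist":-0.2},{"claw":1,"tx":-0.087,"ty":0.12,"tz":-0.027,"twist":-0.277},{"claw":1,"tx":-0.11,"ty":0.15,"tz":-0.027,"twist":-0.277},{"claw":1,"tx":-0.133,"ty":0.18,"tz":-0.027,"twist":-0.277},{"claw":1,"tx":-0.156,"ty":0.21,"tz":-0.027,"twist":-0.277},{"claw":1,"tx":-0.18,"ty":0.24,"tz":-0.027,"twist":-0.277}]'
python3 - <<'E'
from h import *
print(shift([0.50,.246,.25]))
E
```

```text
t: 1.52
eef_pos: [0.3674, 0.4087, 0.2499]
tool_rot: [-2.222, -2.22, -0.001]
force: [1.3, 0.5, 0.2]
gripper_width: 0.087
[-0.16260548  0.1326809  -0.00021105]
```

```bash
python3 -m handwheel '[{"claw":1,"tx":-0.027,"ty":0.022},{"claw":1,"tx":-0.054,"ty":0.044},{"claw":1,"tx":-0.081,"ty":0.066},{"claw":1,"tx":-0.108,"ty":0.088},{"claw":1,"tx":-0.135,"ty":0.11},{"claw":1,"tx":-0.155,"ty":0.126},{"claw":1,"tx":-0.163,"ty":0.133},{"claw":1,"tx":-0.163,"ty":0.133}]'
python3 - <<'E'
from h import *
R,p=tool();snap('wrist','w1');print(p,R.round(3))
for n in ['key_center','stand_top']:
    for d in env.mark_of(n,'wrist')[:3]: print(n,d)
    for z in (.034,.065): print(projw(np.array([.451,.246,z]),R,p))
E
```

```text
[0.36743546 0.40870043 0.24985065] [[ 0.001  1.     0.   ]
 [ 1.    -0.001  0.001]
 [ 0.001  0.    -1.   ]]
key_center {'point': [239.5, 122.6], 'score': 0.92}
key_center {'point': [163.2, 123.5], 'score': 0.63}
[234.60955803 134.51407303]
[244.24342879 124.45750618]
stand_top {'point': [262.1, 228.7], 'score': 0.83}
stand_top {'point': [231.2, 135.2], 'score': 0.74}
stand_top {'point': [141.8, 254.6], 'score': 0.51}
[234.61047643 134.51646861]
[244.24442143 124.46023885]invalid input at $[0]: expected keys claw, tx, ty, tz, twist
```

View pics/w1.png

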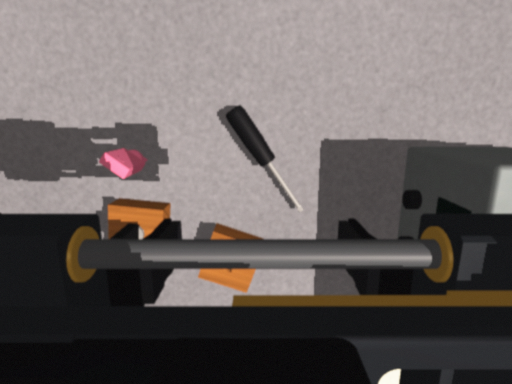

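The move was refused because every key must be present. The picture still shows both stands, at (140,215) and (232,260), and the pink key at (123,162), which matches the calibration. Repeating the move with full rows.

```bash
python3 -m handwheel '[{"claw":1,"tx":-0.027,"ty":0.025,"tz":0,"twist":0},{"claw":1,"tx":-0.054,"ty":0.05,"tz":0,"twist":0},{"claw":1,"tx":-0.081,"ty":0.075,"tz":0,"twist":0},{"claw":1,"tx":-0.108,"ty":0.1,"tz":0,"twist":0},{"claw":1,"tx":-0.135,"ty":0.125,"tz":0,"twist":0},{"claw":1,"tx":-0.155,"ty":0.145,"tz":0,"twist":0},{"claw":1,"tx":-0.163,"ty":0.153,"tz":0,"twist":0},{"claw":1,"tx":-0.163,"ty":0.153,"tz":0,"twist":0}]'
python3 - <<'E'
from h import *
R,p=tool();snap('wrist','w2');print(p,R.round(3))
for n in ['key_center','stand_top']:
    for d in env.mark_of(n,'wrist')[:3]: print(n,d)
    for z in (.034,.065): print(projw(np.array([.451,.246,z]),R,p))
E
```

```text
t: 2.33
eef_pos: [0.521, 0.2456, 0.2495]
tool_rot: [2.226, 2.216, 0.0]
force: [0.6, 0.4, 1.1]
gripper_width: 0.0875
[0.52098896 0.24559567 0.24946522] [[ 0.005  1.     0.001]
 [ 1.    -0.005 -0.   ]
 [-0.     0.001 -1.   ]]
key_center {'point': [106.9, 257.7], 'score': 0.61}
[112.11221106 260.37891299]
[111.80202848 260.49594633]
stand_top {'point': [261.3, 212.9], 'score': 0.65}
stand_top {'point': [109.8, 260.8], 'score': 0.64}
stand_top {'point': [145.2, 358.2], 'score': 0.55}
[112.1136297  260.37851258]
[111.80363507 260.49551728]
```

View pics/w2.png

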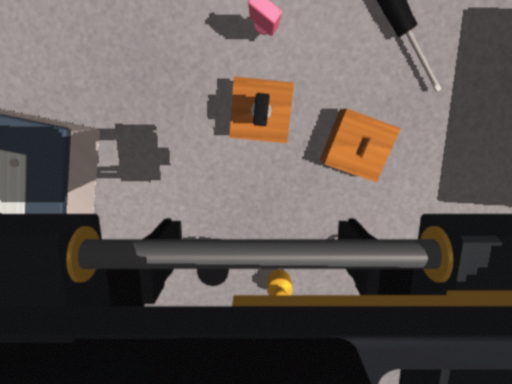

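The black key, at (262,108), stands in the stand on the robot's right. The empty stand is at (362,145) and the pink key at (265,15). The key's wide side runs nearly vertically in the picture. Now measuring its angle.

```bash
python3 - <<'E'
from h import *
im=cv2.imread('pics/w2.png')
c=im[70:150,215:310];cv2.imwrite('pics/w2c.png',cv2.resize(c,None,fx=7,fy=7,interpolation=cv2.INTER_CUBIC))
R,p=tool()
hsv=cv2.cvtColor(im,cv2.COLOR_BGR2HSV)
m=((hsv[...,1]>120)&(hsv[...,0]<20)).astype('uint8');m[:, :200]=0;m[:,305:]=0;m[:60]=0;m[160:]=0
q=cv2.findContours(m,0,2)[0];q=max(q,key=cv2.contourArea)
r=cv2.minAreaRect(q);print('stand',r)
P=[rayw((b[1],b[0]),.034,R,p) for b in cv2.boxPoints(r)];print(np.round(P,4),np.mean(P,0))
k=((hsv[...,2]<50)).astype('uint8');k[:,:245]=0;k[:,280:]=0;k[:85]=0;k[130:]=0
q=cv2.findContours(k,0,2)[0];q=max(q,key=cv2.contourArea)
r=cv2.minAreaRect(q);print('key',r)
P=[rayw((b[1],b[0]),.091,R,p) for b in cv2.boxPoints(r)];print(np.round(P,4),np.mean(P,0))
E
```

```text
stand ((260.24237060546875, 109.51203918457031), (60.375587463378906, 60.80921173095703), 5.856013774871826)
[[0.4759 0.2104 0.034 ]
 [0.4076 0.219  0.034 ]
 [0.414  0.2879 0.034 ]
 [0.483  0.2825 0.034 ]] [0.44511803 0.24994626 0.034     ]
key ((260.3114929199219, 109.07376861572266), (12.403396606445312, 30.148401260375977), 5.194429397583008)
[[0.4591 0.2422 0.091 ]
 [0.4303 0.2449 0.091 ]
 [0.4313 0.2571 0.091 ]
 [0.4602 0.2546 0.091 ]] [0.44522949 0.24968685 0.091     ]
```

View pics/w2c.png

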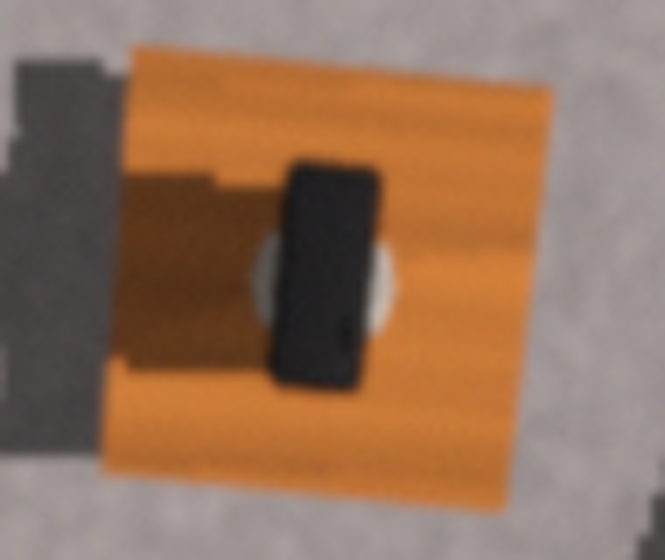

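```bash
python3 -m handwheel '[{"claw":1,"tx":0.0,"ty":-0.005,"tz":0.02,"twist":0.05},{"claw":1,"tx":0.001,"ty":-0.010,"tz":0.04,"twist":0.09},{"claw":1,"tx":0.001,"ty":-0.015,"tz":0.06,"twist":0.09},{"claw":1,"tx":0.002,"ty":-0.02,"tz":0.08,"twist":0.09},{"claw":1,"tx":0.002,"ty":-0.025,"tz":0.095,"twist":0.09},{"claw":1,"tx":0.002,"ty":-0.03,"tz":0.1,"twist":0.09},{"claw":1,"tx":0.002,"ty":-0.03,"tz":0.1,"twist":0.09},{"claw":1,"tx":0.002,"ty":-0.03,"tz":0.1,"twist":0.09}]'
python3 - <<'E'
from h import *
R,p=tool();im=snap('wrist','w3')[:,:,::-1].copy();print(p,R.round(3))
im=im.copy()
hsv=cv2.cvtColor(im,cv2.COLOR_BGR2HSV)
m=((hsv[...,1]>120)&(hsv[...,0]<20)).astype('uint8');m[212:]=0
n,l,st,ce=cv2.connectedComponentsWithStats(m);print(st,ce.round())
for z,q in ((.091,(108,262)),):
  print(projw(np.array([.447,.248,.091]),R,p))
E
```

```text
t: 3.15
eef_pos: [0.4889, 0.2507, 0.1502]
tool_rot: [-2.317, -2.121, -0.002]
force: [0.2, -0.2, 1.1]
gripper_width: 0.0869
[0.48885123 0.25072475 0.15016912] [[ 0.088  0.996  0.   ]
 [ 0.996 -0.088  0.001]
 [ 0.001  0.    -1.   ]]
[[     0      0    512    384 185357]
 [   212    106     80     79   5201]
 [   333    134    106     78   6050]] [[251. 193.]
 [251. 144.]
 [383. 176.]]
[151.2153588  252.00549651]
```

View pics/w3.png

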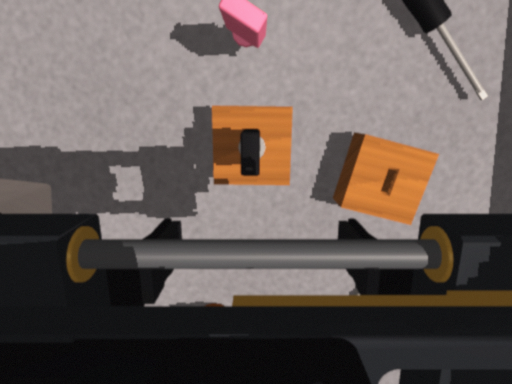

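The key, at (250,151), is now square to the tool. Next I'll compute the descent.

```bash
python3 - <<'E'
from h import *
R,p=tool();im=cv2.imread('pics/w3.png');hsv=cv2.cvtColor(im,cv2.COLOR_BGR2HSV)
k=((hsv[...,2]<50)).astype('uint8');k[:,:235]=0;k[:,268:]=0;k[:120]=0;k[182:]=0
q=max(cv2.findContours(k,0,2)[0],key=cv2.contourArea);r=cv2.minAreaRect(q);print(r)
K=rayw((r[0][1]+.5,r[0][0]+.5),.091,R,p);print('key',K)
S=rayw((145.5,252.5),.034,R,p);print('stand',S)
print(shift([*K[:2],.052]),env.camera_info('wrist')['hand_eye'])
E
```

```text
((249.5, 152.0), (44.0, 17.0), 90.0)
key [0.44878006 0.24632477 0.091     ]
stand [0.44925854 0.24700413 0.034     ]
[-0.00796692 -0.04057154  0.09860853] [[ 9.99999129e-01  5.22491356e-05  1.31911520e-03 -1.54614265e-03]
 [-3.69347075e-04  9.70385917e-01  2.41559591e-01 -6.58155781e-02]
 [-1.26742953e-03 -2.41559867e-01  9.70385091e-01 -1.61004133e-01]
 [ 0.00000000e+00  0.00000000e+00  0.00000000e+00  1.00000000e+00]]
```

```bash
python3 -m handwheel '[{"claw":1,"tx":-0.008,"ty":-0.03,"tz":0.0,"twist":0},{"claw":1,"tx":-0.008,"ty":-0.04,"tz":0.015,"twist":0},{"claw":1,"tx":-0.008,"ty":-0.04,"tz":0.035,"twist":0},{"claw":1,"tx":-0.008,"ty":-0.04,"tz":0.055,"twist":0},{"claw":1,"tx":-0.008,"ty":-0.04,"tz":0.075,"twist":0},{"claw":1,"tx":-0.008,"ty":-0.04,"tz":0.09,"twist":0},{"claw":1,"tx":-0.008,"ty":-0.04,"tz":0.098,"twist":0},{"claw":1,"tx":-0.008,"ty":-0.04,"tz":0.098,"twist":0}]'
python3 - <<'E'
from h import *
R,p=tool();snap('wrist','w4')
E
```

```text
t: 3.87
eef_pos: [0.4487, 0.2448, 0.0509]
tool_rot: [-2.32, -2.118, 0.002]
force: [-0.7, -1.2, 0.7]
gripper_width: 0.0868
```

View pics/w4.png

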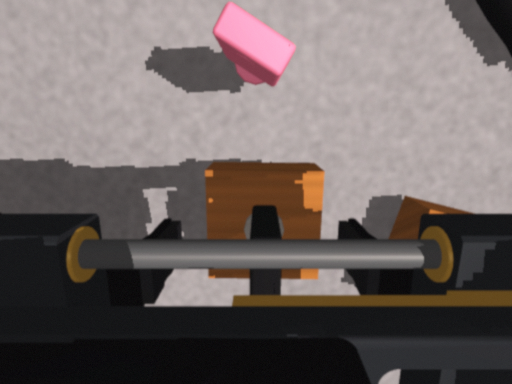

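The handle, around (265,250), sits centred between the fingers. Closing.

```bash
python3 -m handwheel '[{"claw":0.5,"tx":0,"ty":0,"tz":0,"twist":0},{"claw":0.2,"tx":0,"ty":0,"tz":0,"twist":0},{"claw":0.1,"tx":0,"ty":0,"tz":0,"twist":0},{"claw":0.0,"tx":0,"ty":0,"tz":0,"twist":0},{"claw":0.0,"tx":0,"ty":0,"tz":0,"twist":0},{"claw":0.0,"tx":0,"ty":0,"tz":0,"twist":0},{"claw":0.0,"tx":0,"ty":0,"tz":0,"twist":0},{"claw":0.0,"tx":0,"ty":0,"tz":0,"twist":0}]' 30
```

```text
t: 4.58
eef_pos: [0.4488, 0.2448, 0.0516]
tool_rot: [-2.32, -2.118, -0.0]
force: [0.2, -0.6, 0.4]
gripper_width: 0.0414
```

```bash
python3 -m handwheel '[{"claw":0.0,"tx":0,"ty":0,"tz":0,"twist":0},{"claw":0.0,"tx":0,"ty":0,"tz":0,"twist":0},{"claw":0.0,"tx":0,"ty":0,"tz":0,"twist":0},{"claw":0.0,"tx":0,"ty":0,"tz":0,"twist":0},{"claw":0.0,"tx":0,"ty":0,"tz":0,"twist":0},{"claw":0.0,"tx":0,"ty":0,"tz":0,"twist":0},{"claw":0.0,"tx":0,"ty":0,"tz":0,"twist":0},{"claw":0.0,"tx":0,"ty":0,"tz":0,"twist":0}]' 30; python3 -c "
from h import *
print(env.sense())"
```

```text
t: 5.25
eef_pos: [0.4489, 0.2453, 0.0516]
tool_rot: [-2.319, -2.118, -0.001]
force: [-0.8, 2.8, -1.2]
gripper_width: 0.014
{'t': 5.25, 'joints': array([-0.65022027,  0.43101033,  0.08462912,  2.07635033, -0.06028929,
        0.63576403,  0.95546565]), 'qd': array([ 0.00124195, -0.00092574, -0.0008816 ,  0.00051982, -0.00086252,
        0.00023328, -0.00074131]), 'tau': array([ 8.96888673e-01, -4.05080795e+01,  2.21980713e+00, -1.47329754e+01,
        3.60663598e-01,  4.85536102e-01,  1.51432230e-02]), 'eef_pos': array([0.44889279, 0.24531422, 0.05158253]), 'tool_rot': array([-2.31944127e+00, -2.11840790e+00, -1.19789524e-03]), 'force': array([-0.77599518,  2.78228882, -1.18429448]), 'moment': array([ 0.47450752, -0.04272231,  0.00771111]), 'gripper_width': 0.013992451293994892}
```

The key is gripped (opening 14.0 mm). Lifting straight up.

```bash
python3 -m handwheel '[{"claw":0.0,"tx":0,"ty":0,"tz":-0.005,"twist":0},{"claw":0.0,"tx":0,"ty":0,"tz":-0.015,"twist":0},{"claw":0.0,"tx":0,"ty":0,"tz":-0.03,"twist":0},{"claw":0.0,"tx":0,"ty":0,"tz":-0.05,"twist":0},{"claw":0.0,"tx":0,"ty":0,"tz":-0.08,"twist":0},{"claw":0.0,"tx":0,"ty":0,"tz":-0.11,"twist":0},{"claw":0.0,"tx":0,"ty":0,"tz":-0.14,"twist":0},{"claw":0.0,"tx":0,"ty":0,"tz":-0.15,"twist":0}]'
python3 - <<'E'
from h import *
R,p=tool();snap('wrist','w5');print(p,projw(p-[0,0,.043],R,p),projw(p,R,p),env.sense()['force'])
E
```

```text
t: 5.92
eef_pos: [0.4508, 0.2447, 0.2066]
tool_rot: [2.32, 2.116, 0.01]
force: [1.1, -0.1, -1.2]
gripper_width: 0.0138
[0.45075572 0.24472145 0.20655508] [213.70840264 260.95533623] [237.86448834 261.72668165] [ 0.66771109  1.00301796 -0.34436418]
```

View pics/w5.png

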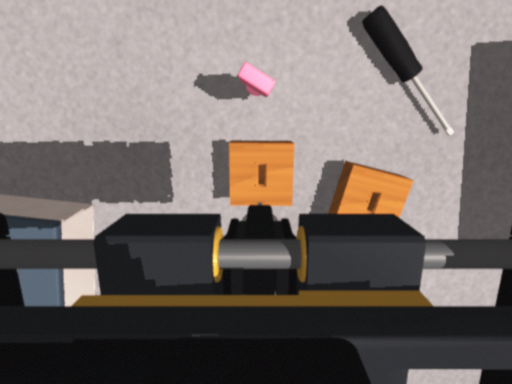

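The key is out of the stand: the pocket at (262,173) is empty and the key tip shows near (260,212). On to the instrument.

```bash
python3 - <<'E'
from h import *
print(shift([.562,-.13,.32])); R,p=tool(); print(rayw((173.5,262.5),.034,R,p))
E
python3 -m handwheel '[{"claw":0.0,"tx":-0.02,"ty":0.01,"tz":-0.02,"twist":0.12},{"claw":0.0,"tx":-0.05,"ty":0.02,"tz":-0.035,"twist":0.24},{"claw":0.0,"tx":-0.08,"ty":0.035,"tz":-0.05,"twist":0.36},{"claw":0.0,"tx":-0.11,"ty":0.05,"tz":-0.065,"twist":0.48},{"claw":0.0,"tx":-0.14,"ty":0.065,"tz":-0.08,"twist":0.6},{"claw":0.0,"tx":-0.17,"ty":0.08,"tz":-0.095,"twist":0.72},{"claw":0.0,"tx":-0.2,"ty":0.095,"tz":-0.11,"twist":0.84},{"claw":0.0,"tx":-0.23,"ty":0.11,"tz":-0.113,"twist":0.96}]'
python3 - <<'E'
from h import *
print(shift([.562,-.13,.32])); R,p=tool(); print(R.round(3))
E
```

```text
[-0.36281078  0.14564215 -0.1141672 ]
[0.44770485 0.24848781 0.034     ]
t: 6.63
eef_pos: [0.538, 0.0035, 0.3158]
tool_rot: [3.038, 0.798, 0.002]
force: [0.4, 0.0, -1.6]
gripper_width: 0.0139
[-0.04465532  0.12809995 -0.00414978]
[[ 0.871  0.491  0.001]
 [ 0.491 -0.871 -0.   ]
 [ 0.001  0.001 -1.   ]]
```

```bash
python3 - <<'E'
from h import *
print(shift([.543,-.125,.30]))
E
```

```text
[-0.05877094  0.11439627  0.01582417]
```

```bash
python3 -m handwheel '[{"claw":0.0,"tx":-0.01,"ty":0.02,"tz":0.0,"twist":0.12},{"claw":0.0,"tx":-0.02,"ty":0.04,"tz":0.0,"twist":0.24},{"claw":0.0,"tx":-0.03,"ty":0.06,"tz":0.005,"twist":0.36},{"claw":0.0,"tx":-0.04,"ty":0.08,"tz":0.01,"twist":0.48},{"claw":0.0,"tx":-0.05,"ty":0.1,"tz":0.016,"twist":0.6},{"claw":0.0,"tx":-0.059,"ty":0.114,"tz":0.016,"twist":0.72},{"claw":0.0,"tx":-0.059,"ty":0.114,"tz":0.016,"twist":0.84},{"claw":0.0,"tx":-0.059,"ty":0.114,"tz":0.016,"twist":0.9}]'
python3 - <<'E'
from h import *
R,p=tool();snap('wrist','w6');print(p,R.round(3))
for n in ['hatch_mark','face_mark','key_tip','puck_center']:
    for d in env.mark_of(n,'wrist')[:3]: print(n,d)
E
```

```text
t: 7.3
eef_pos: [0.5413, -0.1245, 0.2968]
tool_rot: [3.081, -0.607, -0.006]
force: [-0.1, 0.4, -0.4]
gripper_width: 0.0136
[ 0.54126681 -0.1245035   0.29683326] [[ 0.925 -0.379 -0.004]
 [-0.379 -0.925 -0.001]
 [-0.003  0.002 -1.   ]]
key_tip {'point': [207.2, 261.6], 'score': 0.98}
puck_center {'point': [109.2, 326.3], 'score': 0.69}
```

View pics/w6.png

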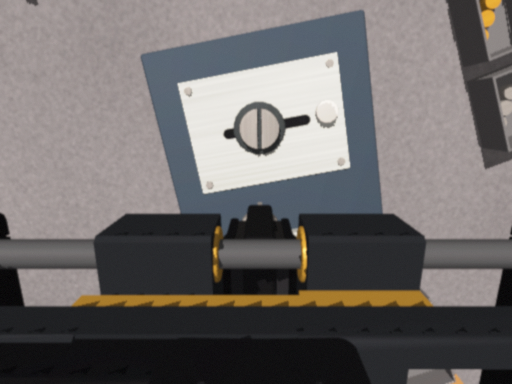

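The hatch shows the fastener head at (260,128) with its screw slot nearly vertical in the picture, in line with the key at (260,207). The puck is at (326,112).

```bash
python3 - <<'E'
from h import *
im=cv2.imread('pics/w6.png')
cv2.imwrite('pics/w6c.png',cv2.resize(im[85:225,200:320],None,fx=5,fy=4.28,interpolation=cv2.INTER_CUBIC))
g=cv2.cvtColor(im,cv2.COLOR_BGR2GRAY).astype(float)
# slot dark line inside head
pts=[]
for r in range(113,145):
    row=g[r,248:273]; w=np.clip(np.median(row)-15-row,0,None)
    w[:4]=0; w[-4:]=0
    if w.sum()>0: pts.append((r,248+(w*np.arange(25)).sum()/w.sum(),w.sum()))
pts=np.array(pts);print(np.polyfit(pts[:,0]-128,pts[:,1],1));print(pts[::3].round(1))
# dark flange ring
m=(g<75).astype('uint8');m[:95]=0;m[160:]=0;m[:,:230]=0;m[:,292:]=0
m=cv2.morphologyEx(m,cv2.MORPH_OPEN,np.ones((2,2)))
q=max(cv2.findContours(m,0,2)[0],key=cv2.contourArea);print(cv2.fitEllipse(cv2.convexHull(q)),cv2.minEnclosingCircle(q))
E
```

```text
[8.37830517e-03 2.58819552e+02]
[[113.  258.7 341. ]
 [116.  258.7 346. ]
 [119.  258.8 363. ]
 [122.  258.9 357. ]
 [125.  258.8 357. ]
 [128.  258.8 374. ]
 [131.  258.9 368. ]
 [134.  258.8 375. ]
 [137.  258.9 341. ]
 [140.  258.9 351. ]
 [143.  259.  318. ]]
((262.32891845703125, 139.38458251953125), (29.919403076171875, 38.06855392456055), 79.08901977539062) ((262.5, 139.5), 19.300357818603516)
```

View pics/w6c.png

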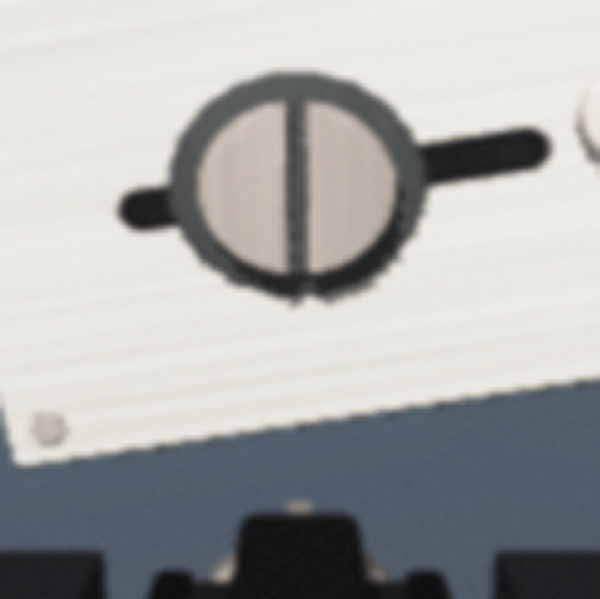

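```bash
python3 - <<'E'
from h import *
R,p=tool()
for z in(.107,.111,.115):
    A=rayw((129.2,259.9),z,R,p);print(z,A,shift([*A[:2],z+.043+.025]))
a=rayw((113.5,259.2),.111,R,p);b=rayw((143.5,259.5),.111,R,p);d=a-b
print('slot yaw',np.degrees(np.arctan2(d[1],d[0])),'tool -y',np.degrees(np.arctan2(-R[1,1],-R[0,1])))
a=rayw((133.6,226),.097,R,p);b=rayw((119.6,308),.097,R,p);d=b-a;print('hatch x yaw',np.degrees(np.arctan2(d[1],d[0])),(a+b)/2)
E
```

```text
0.107 [ 0.56116123 -0.07607086  0.107     ] [ 0.00057788 -0.04993679  0.12271014]
0.111 [ 0.56122387 -0.07591964  0.111     ] [ 0.00057341 -0.05009789  0.11871004]
0.115 [ 0.56128652 -0.07576841  0.115     ] [ 0.00056893 -0.05025898  0.11470994]
slot yaw 68.93455447796434 tool -y 68.32834030285154
hatch x yaw -12.153156085747144 [ 0.56935495 -0.07667754  0.097     ]
```

```bash
python3 -m handwheel '[{"claw":0.0,"tx":0,"ty":-0.015,"tz":0.0,"twist":-0.005},{"claw":0.0,"tx":0.0,"ty":-0.03,"tz":0.01,"twist":-0.01},{"claw":0.0,"tx":0.0005,"ty":-0.045,"tz":0.03,"twist":-0.01},{"claw":0.0,"tx":0.0005,"ty":-0.05,"tz":0.05,"twist":-0.01},{"claw":0.0,"tx":0.0005,"ty":-0.05,"tz":0.075,"twist":-0.01},{"claw":0.0,"tx":0.0005,"ty":-0.05,"tz":0.095,"twist":-0.01},{"claw":0.0,"tx":0.0005,"ty":-0.05,"tz":0.105,"twist":-0.01},{"claw":0.0,"tx":0.0005,"ty":-0.05,"tz":0.105,"twist":-0.01}]'
python3 - <<'E'
from h import *
R,p=tool();im=snap('wrist','w7')[:,:,::-1];print(p,R.round(3),projw(np.array([.5612,-.0759,.111]),R,p),projw(p-[0,0,.043],R,p))
cv2.imwrite('pics/w7c.png',cv2.resize(im[140:240,200:320],None,fx=6,fy=6,interpolation=cv2.INTER_CUBIC))
E
```

```text
t: 8.22
eef_pos: [0.5605, -0.0741, 0.1905]
tool_rot: [3.088, -0.574, -0.009]
force: [0.1, 0.6, -0.9]
gripper_width: 0.0135
[ 0.56053841 -0.07413935  0.19051442] [[ 0.933 -0.359 -0.006]
 [-0.359 -0.933  0.   ]
 [-0.006  0.002 -1.   ]] [199.8752478  261.24878861] [211.90011538 259.4284021 ]
```

View pics/w7c.png

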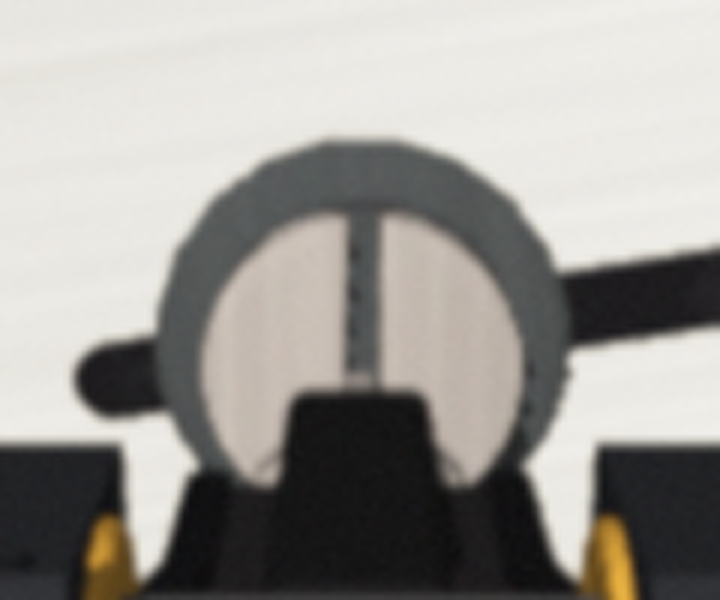

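The blade tip is near (260,203) and lies over the slot at column 260.5. The offsets are small: tx about +0.3 mm and ty about +1.3 mm. Going down, fast at first and then in small steps.

```bash
python3 -m handwheel '[{"claw":0.0,"tx":0.0003,"ty":0.0013,"tz":0.005,"twist":0},{"claw":0.0,"tx":0.0003,"ty":0.0013,"tz":0.01,"twist":0},{"claw":0.0,"tx":0.0003,"ty":0.0013,"tz":0.015,"twist":0},{"claw":0.0,"tx":0.0003,"ty":0.0013,"tz":0.02,"twist":0},{"claw":0.0,"tx":0.0003,"ty":0.0013,"tz":0.024,"twist":0},{"claw":0.0,"tx":0.0003,"ty":0.0013,"tz":0.028,"twist":0},{"claw":0.0,"tx":0.0003,"ty":0.0013,"tz":0.03,"twist":0},{"claw":0.0,"tx":0.0003,"ty":0.0013,"tz":0.03,"twist":0}]'
python3 -c "
from h import *
R,p=tool();im=snap('wrist','w8')[:,:,::-1];print(p,R.round(3),env.sense()['force'],env.sense()['moment'],projw(p-[0,0,.0416],R,p))
cv2.imwrite('pics/w8c.png',cv2.resize(im[140:240,200:320],None,fx=6,fy=6,interpolation=cv2.INTER_CUBIC))"
```

```text
t: 8.93
eef_pos: [0.5615, -0.0775, 0.163]
tool_rot: [3.088, -0.578, -0.002]
force: [0.6, 0.0, -0.1]
gripper_width: 0.014
[ 0.56145981 -0.0775014   0.16296413] [[ 0.932 -0.362 -0.001]
 [-0.362 -0.932  0.   ]
 [-0.001  0.    -1.   ]] [ 0.45707461 -0.32979378 -0.40736106] [-0.06003123  0.03243739  0.02833629] [212.59540936 259.13886383]
```

View pics/w8c.png

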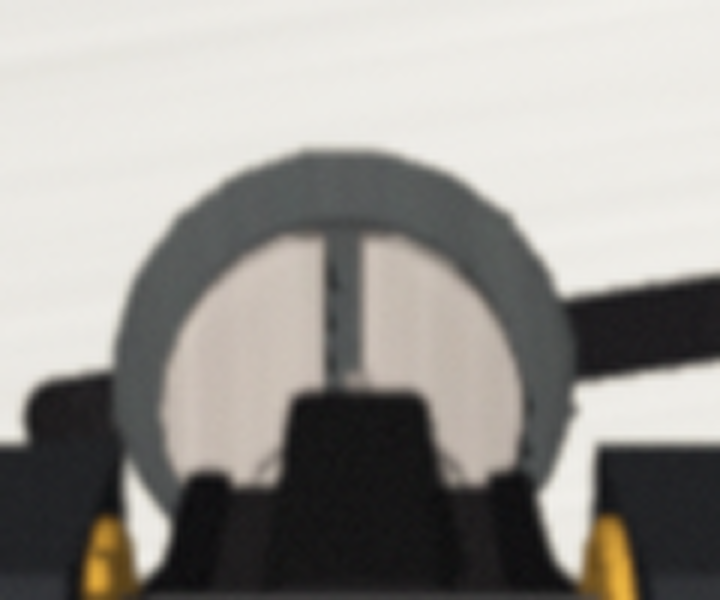

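The slot (column 257.4) is now left of the tip (column 259.7), about 1.6 mm, because the arm settled slightly off. Correcting while descending 4 mm.

```bash
python3 -m handwheel '[{"claw":0.0,"tx":-0.0008,"ty":-0.001,"tz":0,"twist":0},{"claw":0.0,"tx":-0.0016,"ty":-0.002,"tz":0,"twist":0},{"claw":0.0,"tx":-0.0016,"ty":-0.0022,"tz":0.001,"twist":0},{"claw":0.0,"tx":-0.0016,"ty":-0.0022,"tz":0.002,"twist":0},{"claw":0.0,"tx":-0.0016,"ty":-0.0022,"tz":0.003,"twist":0},{"claw":0.0,"tx":-0.0016,"ty":-0.0022,"tz":0.004,"twist":0},{"claw":0.0,"tx":-0.0016,"ty":-0.0022,"tz":0.004,"twist":0},{"claw":0.0,"tx":-0.0016,"ty":-0.0022,"tz":0.004,"twist":0}]'
python3 -c "
from h import *
R,p=tool();im=snap('wrist','w9')[:,:,::-1];print(p,R.round(3),env.sense()['force'],env.sense()['moment'],projw(p-[0,0,.0416],R,p))
cv2.imwrite('pics/w9c.png',cv2.resize(im[140:240,200:320],None,fx=6,fy=6,interpolation=cv2.INTER_CUBIC))"
```

```text
t: 9.65
eef_pos: [0.561, -0.0749, 0.1594]
tool_rot: [3.088, -0.578, -0.0]
force: [-0.9, -0.4, -1.3]
gripper_width: 0.014
[ 0.56103099 -0.0749466   0.15939637] [[ 0.932 -0.362 -0.   ]
 [-0.362 -0.932  0.   ]
 [-0.     0.    -1.   ]] [-0.02878991  0.36086071 -0.45266319] [-0.14894735  0.04784968  0.0089128 ] [212.60822526 259.09461605]
```

View pics/w9c.png

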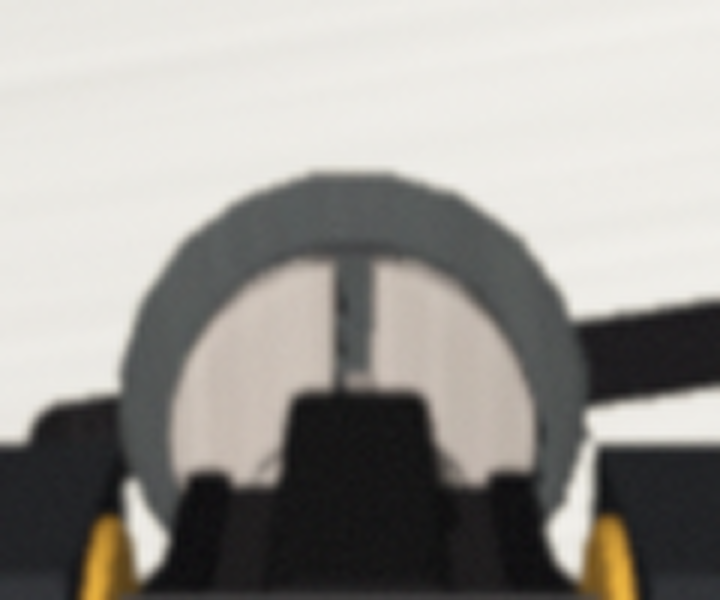

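```bash
python3 -m handwheel '[{"claw":0.0,"tx":-0.0005,"ty":0.0005,"tz":0.001,"twist":0},{"claw":0.0,"tx":-0.0005,"ty":0.0005,"tz":0.002,"twist":0},{"claw":0.0,"tx":-0.0005,"ty":0.0005,"tz":0.003,"twist":0},{"claw":0.0,"tx":-0.0005,"ty":0.0005,"tz":0.004,"twist":0},{"claw":0.0,"tx":-0.0005,"ty":0.0005,"tz":0.005,"twist":0},{"claw":0.0,"tx":-0.0005,"ty":0.0005,"tz":0.006,"twist":0},{"claw":0.0,"tx":-0.0005,"ty":0.0005,"tz":0.007,"twist":0},{"claw":0.0,"tx":-0.0005,"ty":0.0005,"tz":0.007,"twist":0}]'
python3 -c "
from h import *
R,p=tool();im=snap('wrist','w10')[:,:,::-1];print(p,R.round(3),env.sense()['force'],env.sense()['moment'],projw(p-[0,0,.0416],R,p))
cv2.imwrite('pics/w10c.png',cv2.resize(im[140:240,200:320],None,fx=6,fy=6,interpolation=cv2.INTER_CUBIC))"
```

```text
t: 10.37
eef_pos: [0.5603, -0.0751, 0.1523]
tool_rot: [3.088, -0.578, -0.001]
force: [0.3, 0.3, -0.9]
gripper_width: 0.0136
[ 0.560301   -0.07513901  0.15225735] [[ 0.932 -0.362 -0.   ]
 [-0.362 -0.932  0.   ]
 [-0.     0.    -1.   ]] [ 0.34965653 -0.2015877  -0.77585467] [-0.12730245  0.10013981  0.0310509 ] [212.60611241 259.11034169]
```

View pics/w10c.png

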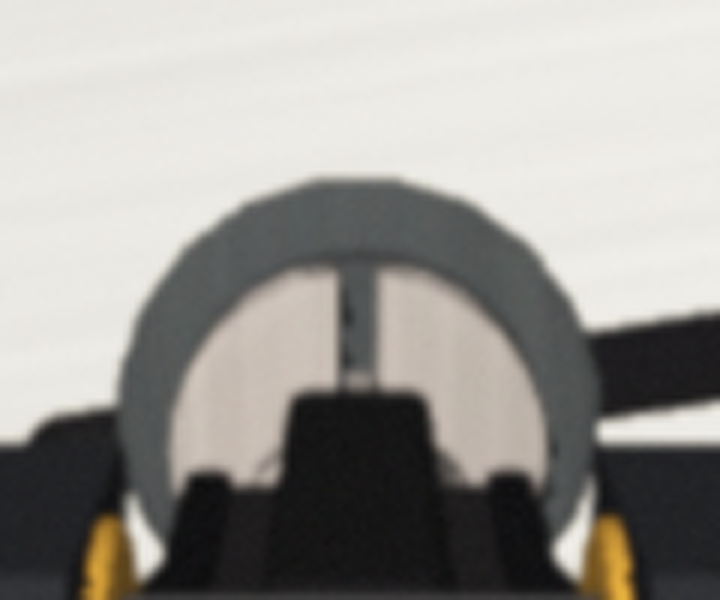

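The slot and tip columns now agree within about 0.2 mm. Continuing down.

```bash
python3 -m handwheel '[{"claw":0.0,"tx":-0.0002,"ty":0.0005,"tz":0.001,"twist":0},{"claw":0.0,"tx":-0.0002,"ty":0.0005,"tz":0.002,"twist":0},{"claw":0.0,"tx":-0.0002,"ty":0.0005,"tz":0.003,"twist":0},{"claw":0.0,"tx":-0.0002,"ty":0.0005,"tz":0.004,"twist":0},{"claw":0.0,"tx":-0.0002,"ty":0.0005,"tz":0.005,"twist":0},{"claw":0.0,"tx":-0.0002,"ty":0.0005,"tz":0.006,"twist":0},{"claw":0.0,"tx":-0.0002,"ty":0.0005,"tz":0.006,"twist":0},{"claw":0.0,"tx":-0.0002,"ty":0.0005,"tz":0.006,"twist":0}]'
python3 -c "
from h import *
R,p=tool();im=snap('wrist','w11')[:,:,::-1];print(p,R.round(3),env.sense()['force'],env.sense()['moment'])
cv2.imwrite('pics/w11c.png',cv2.resize(im[140:240,200:320],None,fx=6,fy=6,interpolation=cv2.INTER_CUBIC))"
```

```text
t: 11.08
eef_pos: [0.5601, -0.0756, 0.1465]
tool_rot: [-3.088, 0.578, -0.0]
force: [0.1, -1.0, -0.5]
gripper_width: 0.0138
[ 0.56010769 -0.07557905  0.14652298] [[ 0.932 -0.362  0.   ]
 [-0.362 -0.932  0.   ]
 [ 0.    -0.    -1.   ]] [-0.04177222  0.17606344 -0.86007279] [-0.08396402  0.08372433 -0.0245521 ]
```

View pics/w11c.png

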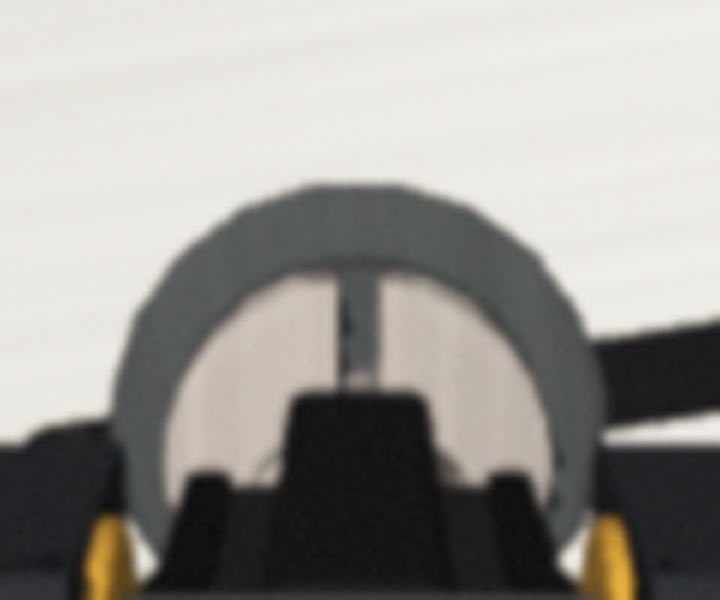

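```bash
python3 -m handwheel '[{"claw":0.0,"tx":0,"ty":0.0,"tz":0.0007,"twist":0},{"claw":0.0,"tx":0,"ty":0,"tz":0.0014,"twist":0},{"claw":0.0,"tx":0,"ty":0,"tz":0.002,"twist":0},{"claw":0.0,"tx":0,"ty":0,"tz":0.0025,"twist":0},{"claw":0.0,"tx":0,"ty":0,"tz":0.003,"twist":0},{"claw":0.0,"tx":0,"ty":0,"tz":0.0035,"twist":0},{"claw":0.0,"tx":0,"ty":0,"tz":0.004,"twist":0},{"claw":0.0,"tx":0,"ty":0,"tz":0.004,"twist":0}]'
python3 -c "
from h import *
R,p=tool();im=snap('wrist','w12')[:,:,::-1];print(p,R.round(3),env.sense()['force'],env.sense()['moment'])
cv2.imwrite('pics/w12c.png',cv2.resize(im[140:240,200:320],None,fx=6,fy=6,interpolation=cv2.INTER_CUBIC))"
```

```text
t: 11.8
eef_pos: [0.5602, -0.0756, 0.1433]
tool_rot: [-3.087, 0.578, -0.001]
force: [-3.2, 0.6, 7.2]
gripper_width: 0.0136
[ 0.56024482 -0.07563612  0.14325427] [[ 0.932 -0.362  0.   ]
 [-0.362 -0.932  0.001]
 [ 0.    -0.001 -1.   ]] [-2.47721664 -0.2854086   7.29809502] [0.04742003 0.71218252 0.01657808]
```

View pics/w12c.png

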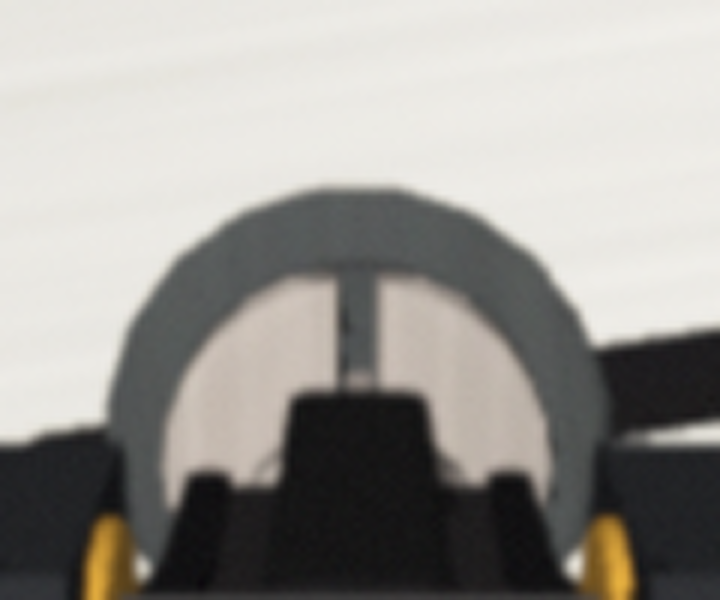

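Contact came at TCP z of about 0.1463, so the tip was at about 0.105. That is too low to be the head's face, which can't be below 0.107, so the blade is at the slot's bottom, pressed about 3 mm at about 8 N. The sideways force is about 2.5 N; I'll ease off a little in tx and start turning clockwise.

```bash
python3 -m handwheel '[{"claw":0.0,"tx":-0.0004,"ty":0,"tz":0,"twist":0.03},{"claw":0.0,"tx":-0.0004,"ty":0,"tz":0,"twist":0.07},{"claw":0.0,"tx":-0.0004,"ty":0,"tz":0,"twist":0.11},{"claw":0.0,"tx":-0.0004,"ty":0,"tz":0,"twist":0.15},{"claw":0.0,"tx":-0.0004,"ty":0,"tz":0,"twist":0.19},{"claw":0.0,"tx":-0.0004,"ty":0,"tz":0,"twist":0.23},{"claw":0.0,"tx":-0.0004,"ty":0,"tz":0,"twist":0.26},{"claw":0.0,"tx":-0.0004,"ty":0,"tz":0,"twist":0.26}]'
python3 -c "
from h import *
R,p=tool();im=snap('wrist','w13')[:,:,::-1];print(p,R.round(3),env.sense()['force'],env.sense()['moment'],'ftool',R.T@env.sense()['force'])
cv2.imwrite('pics/w13c.png',cv2.resize(im[140:240,200:320],None,fx=6,fy=6,interpolation=cv2.INTER_CUBIC))"
```

```text
t: 12.52
eef_pos: [0.5603, -0.0755, 0.1434]
tool_rot: [-2.986, 0.974, -0.002]
force: [-1.7, 0.4, 6.9]
gripper_width: 0.0139
[ 0.56028796 -0.07549017  0.14341965] [[ 0.808 -0.59   0.001]
 [-0.59  -0.808  0.   ]
 [ 0.001 -0.001 -1.   ]] [-2.01115214  0.85360101  6.80650744] [0.01492733 0.52133909 0.04950895] ftool [-2.12119021  0.49021635 -6.80897578]
```

View pics/w13c.png

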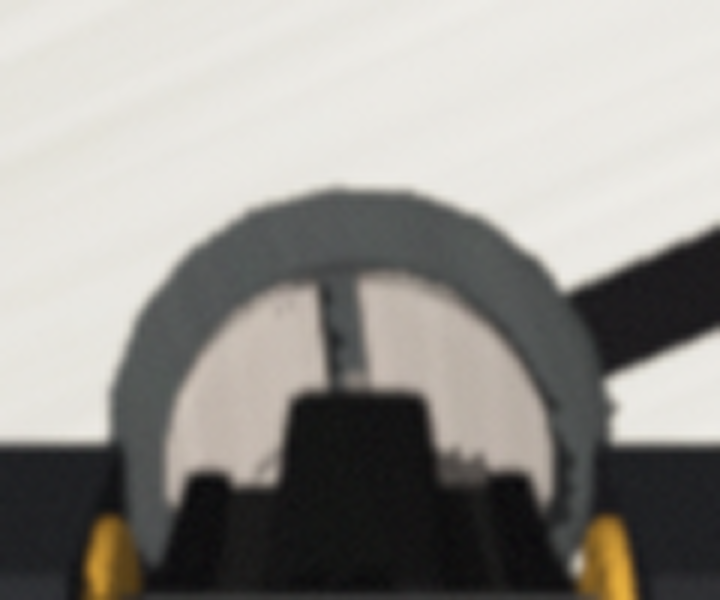

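The head is following: the slot now trails the blade by about 0.1 rad, which is the stated play. Carrying on.

```bash
python3 -m handwheel '[{"claw":0.0,"tx":-0.0004,"ty":0.0002,"tz":0,"twist":0.07},{"claw":0.0,"tx":-0.0004,"ty":0.0002,"tz":0,"twist":0.14},{"claw":0.0,"tx":-0.0004,"ty":0.0002,"tz":0,"twist":0.21},{"claw":0.0,"tx":-0.0004,"ty":0.0002,"tz":0,"twist":0.28},{"claw":0.0,"tx":-0.0004,"ty":0.0002,"tz":0,"twist":0.35},{"claw":0.0,"tx":-0.0004,"ty":0.0002,"tz":0,"twist":0.42},{"claw":0.0,"tx":-0.0004,"ty":0.0002,"tz":0,"twist":0.48},{"claw":0.0,"tx":-0.0004,"ty":0.0002,"tz":0,"twist":0.48}]'
python3 -c "
from h import *
R,p=tool();im=snap('wrist','w14')[:,:,::-1];print(p,R.round(3),env.sense()['force'],env.sense()['moment'],'ftool',R.T@env.sense()['force'])
cv2.imwrite('pics/w14c.png',cv2.resize(im[140:240,200:320],None,fx=6,fy=6,interpolation=cv2.INTER_CUBIC))"
```

```text
t: 13.23
eef_pos: [0.5606, -0.0758, 0.1436]
tool_rot: [-2.668, 1.657, -0.004]
force: [-1.0, -0.0, 7.6]
gripper_width: 0.0136
[ 0.56058254 -0.07576862  0.14360582] [[ 0.443 -0.896  0.003]
 [-0.896 -0.443 -0.001]
 [ 0.002 -0.002 -1.   ]] [-1.0950645   0.31960843  7.13022508] [-0.16541381  0.24189809  0.09848581] ftool [-0.7580601   0.82361353 -7.13361277]
```

View pics/w14c.png

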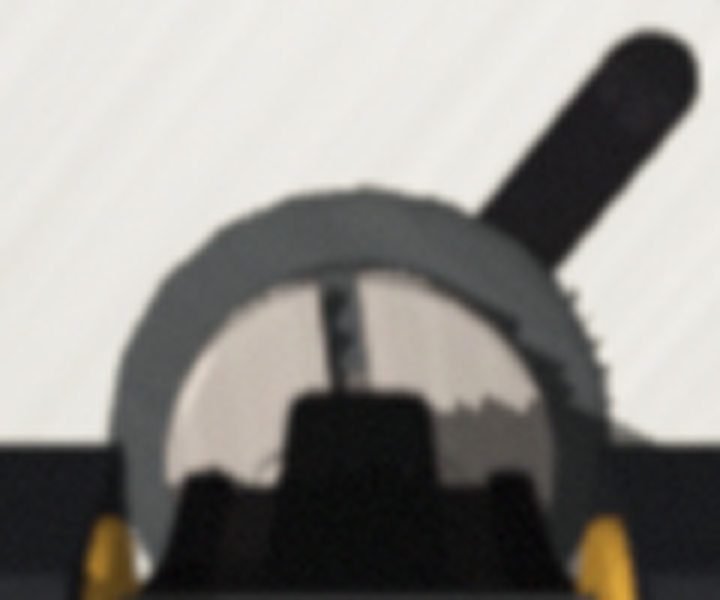

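```bash
python3 -m handwheel '[{"claw":0.0,"tx":0,"ty":0.0002,"tz":0,"twist":0.07},{"claw":0.0,"tx":0,"ty":0.0002,"tz":0,"twist":0.14},{"claw":0.0,"tx":0,"ty":0.0002,"tz":0,"twist":0.21},{"claw":0.0,"tx":0,"ty":0.0002,"tz":0,"twist":0.28},{"claw":0.0,"tx":0,"ty":0.0002,"tz":0,"twist":0.35},{"claw":0.0,"tx":0,"ty":0.0002,"tz":0,"twist":0.42},{"claw":0.0,"tx":0,"ty":0.0002,"tz":0,"twist":0.48},{"claw":0.0,"tx":0,"ty":0.0002,"tz":0,"twist":0.5}]'
python3 -c "
from h import *
R,p=tool();im=snap('wrist','w15')[:,:,::-1];print(p,R.round(3),env.sense()['force'],env.sense()['moment'],'ftool',R.T@env.sense()['force'])
cv2.imwrite('pics/w15c.png',cv2.resize(im[140:240,200:320],None,fx=6,fy=6,interpolation=cv2.INTER_CUBIC))"
```

```text
t: 13.95
eef_pos: [0.5607, -0.0763, 0.1437]
tool_rot: [-2.174, 2.266, -0.006]
force: [-0.2, -0.5, 6.7]
gripper_width: 0.0141
[ 0.56068277 -0.07625385  0.14370625] [[-0.041 -0.999  0.004]
 [-0.999  0.041 -0.001]
 [ 0.001 -0.004 -1.   ]] [-0.01456654 -0.33529267  5.94756474] [-0.19145756  0.1641953   0.06430248] ftool [ 0.34285346 -0.02127934 -5.94711345]
```

View pics/w15c.png

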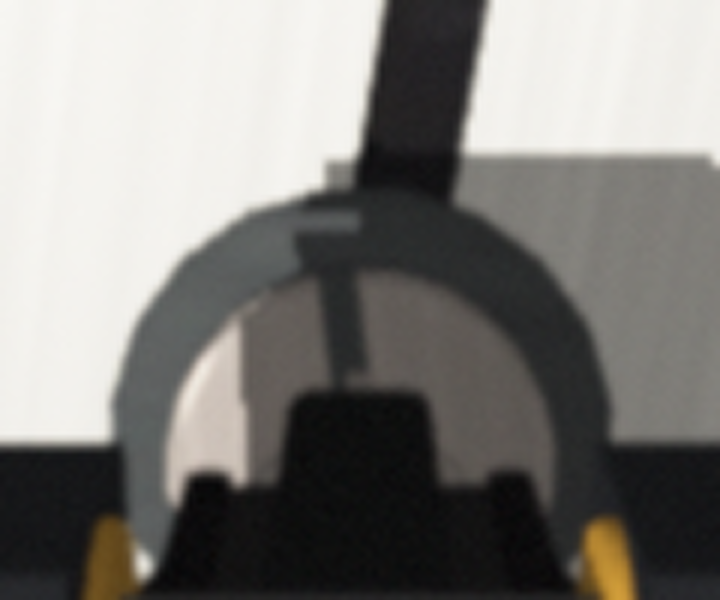

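```bash
python3 -m handwheel '[{"claw":0.0,"tx":0,"ty":0.0,"tz":0,"twist":0.04},{"claw":0.0,"tx":0,"ty":0.0,"tz":0,"twist":0.08},{"claw":0.0,"tx":0,"ty":0.0,"tz":0,"twist":0.12},{"claw":0.0,"tx":0,"ty":0.0,"tz":0,"twist":0.15},{"claw":0.0,"tx":0,"ty":0.0,"tz":0,"twist":0.18},{"claw":0.0,"tx":0,"ty":0.0,"tz":0,"twist":0.21},{"claw":0.0,"tx":0,"ty":0.0,"tz":0,"twist":0.24},{"claw":0.0,"tx":0,"ty":0.0,"tz":0,"twist":0.24}]'
python3 -c "
from h import *
R,p=tool();s=env.sense();print(p,np.degrees(np.arctan2(-R[1,1],-R[0,1])),s['force'],s['moment'],'q7',s['joints'][6])"
python3 -m handwheel '[{"claw":0.0,"tx":0,"ty":0.0,"tz":0,"twist":0.01},{"claw":0.0,"tx":0,"ty":0.0,"tz":0,"twist":0.02},{"claw":0.0,"tx":0,"ty":0.0,"tz":0,"twist":0.03},{"claw":0.0,"tx":0,"ty":0.0,"tz":0,"twist":0.04},{"claw":0.0,"tx":0,"ty":0.0,"tz":0,"twist":0.05},{"claw":0.0,"tx":0,"ty":0.0,"tz":0,"twist":0.06},{"claw":0.0,"tx":0,"ty":0.0,"tz":0,"twist":0.06},{"claw":0.0,"tx":0,"ty":0.0,"tz":0,"twist":0.06}]'
python3 -c "
from h import *
R,p=tool();s=env.sense();print(p,np.degrees(np.arctan2(-R[1,1],-R[0,1])),s['force'],s['moment'])
im=snap('wrist','w16')[:,:,::-1]
cv2.imwrite('pics/w16c.png',cv2.resize(im[120:240,200:320],None,fx=5,fy=5,interpolation=cv2.INTER_CUBIC))"
```

```text
t: 14.67
eef_pos: [0.5607, -0.0765, 0.1437]
tool_rot: [-1.888, 2.508, -0.006]
force: [0.2, -0.7, 6.7]
gripper_width: 0.0142
[ 0.56069664 -0.07649559  0.14373527] -16.049672990069116 [ 0.20035147 -0.6553865   6.71311699] [-0.32002044  0.13204109  0.04417273] q7 -1.3178313428633683
t: 15.33
eef_pos: [0.5607, -0.0765, 0.1438]
tool_rot: [-1.813, 2.563, -0.006]
force: [0.3, -0.6, 6.0]
gripper_width: 0.0135
[ 0.56065922 -0.07654733  0.1437691 ] -19.42888688598468 [ 0.34536351 -0.62768308  5.97768865] [-0.29124552  0.1910164   0.07774819]
```

View pics/w16c.png

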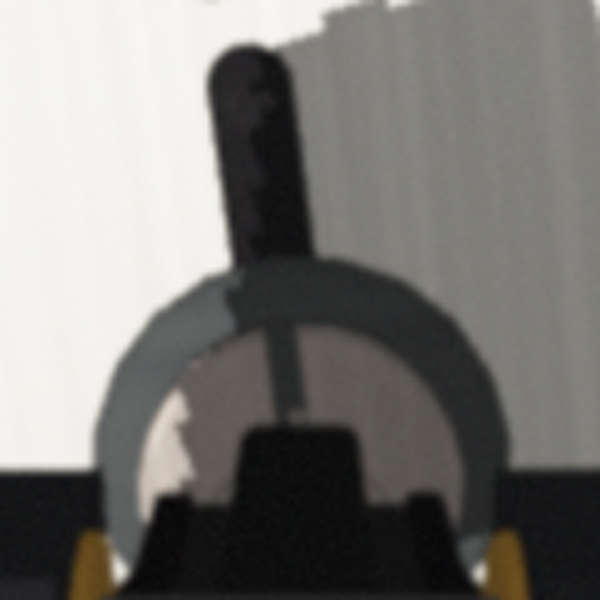

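```bash
python3 -m handwheel '[{"claw":0.0,"tx":0,"ty":0.0,"tz":0,"twist":0.01},{"claw":0.0,"tx":0,"ty":0.0,"tz":0,"twist":0.02},{"claw":0.0,"tx":0,"ty":0.0,"tz":0,"twist":0.03},{"claw":0.0,"tx":0,"ty":0.0,"tz":0,"twist":0.03},{"claw":0.0,"tx":0,"ty":0.0,"tz":0,"twist":0.03},{"claw":0.0,"tx":0,"ty":0.0,"tz":0,"twist":0.03},{"claw":0.0,"tx":0,"ty":0.0,"tz":0,"twist":0.03},{"claw":0.0,"tx":0,"ty":0.0,"tz":0,"twist":0.03}]'
python3 -c "
from h import *
R,p=tool();s=env.sense();print(p,np.degrees(np.arctan2(-R[1,1],-R[0,1])),s['force'],s['moment'])
im=snap('wrist','w17')[:,:,::-1]
for i in range(3):
  env.read_camera('wrist');s=env.sense();print(s['moment'],s['tau'][6])
cv2.imwrite('pics/w17c.png',cv2.resize(im[120:240,200:320],None,fx=5,fy=5,interpolation=cv2.INTER_CUBIC))"
```

```text
t: 16.05
eef_pos: [0.5607, -0.0765, 0.1438]
tool_rot: [-1.775, 2.589, -0.006]
force: [0.3, -0.8, 7.2]
gripper_width: 0.0139
[ 0.56066437 -0.07654007  0.14377591] -21.122442899435047 [ 0.32618471 -0.7659119   7.2420161 ] [-0.24888152  0.18500791  0.20777789]
[-0.25302803  0.12272808  0.15212149] -0.1577981561422348
[-0.2768143   0.15226872  0.12701488] -0.15777896158397198
[-0.25984736  0.15484139  0.17979723] -0.1578169036656618
```

View pics/w17c.png

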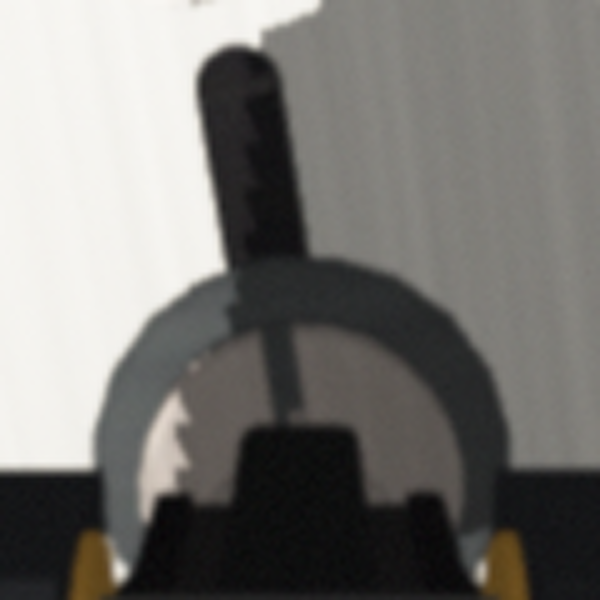

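The wrist moment has risen to about 0.16 N m against 0.06 N m of plain turning, and the head slot is parallel to the adjusting slot. The head is at its stop; one small extra nudge to confirm.

```bash
python3 -m handwheel '[{"claw":0.0,"tx":0,"ty":0.0,"tz":0,"twist":0.005},{"claw":0.0,"tx":0,"ty":0.0,"tz":0,"twist":0.01},{"claw":0.0,"tx":0,"ty":0.0,"tz":0,"twist":0.015},{"claw":0.0,"tx":0,"ty":0.0,"tz":0,"twist":0.015},{"claw":0.0,"tx":0,"ty":0.0,"tz":0,"twist":0.015},{"claw":0.0,"tx":0,"ty":0.0,"tz":0,"twist":0.015},{"claw":0.0,"tx":0,"ty":0.0,"tz":0,"twist":0.015},{"claw":0.0,"tx":0,"ty":0.0,"tz":0,"twist":0.015}]'
python3 -c "
from h import *
R,p=tool();s=env.sense();print(p,np.degrees(np.arctan2(-R[1,1],-R[0,1])),s['force'],s['moment'],s['tau'][6])"
```

```text
t: 16.92
eef_pos: [0.5607, -0.0765, 0.1438]
tool_rot: [-1.756, 2.602, -0.005]
force: [0.8, -0.9, 6.4]
gripper_width: 0.0142
[ 0.56067058 -0.07653135  0.14377367] -21.974596470640062 [ 0.7656859  -0.85489744  6.35060866] [-0.26975228  0.15727805  0.26540744] -0.19877448678016663
```

It is a firm stop: the torque rises with no head motion. Backing the key off to mid-play, then lifting straight out.

```bash
python3 -m handwheel '[{"claw":0.0,"tx":0,"ty":0.0,"tz":0,"twist":-0.03},{"claw":0.0,"tx":0,"ty":0.0,"tz":0,"twist":-0.06},{"claw":0.0,"tx":0,"ty":0.0,"tz":0,"twist":-0.09},{"claw":0.0,"tx":0,"ty":0.0,"tz":0,"twist":-0.11},{"claw":0.0,"tx":0,"ty":0.0,"tz":0,"twist":-0.13},{"claw":0.0,"tx":0,"ty":0.0,"tz":0,"twist":-0.13},{"claw":0.0,"tx":0,"ty":0.0,"tz":0,"twist":-0.13},{"claw":0.0,"tx":0,"ty":0.0,"tz":0,"twist":-0.13}]'
python3 -c "
from h import *
R,p=tool();s=env.sense();print(p,np.degrees(np.arctan2(-R[1,1],-R[0,1])),s['force'],s['moment'],s['tau'][6])"
```

```text
t: 17.58
eef_pos: [0.5607, -0.0763, 0.1438]
tool_rot: [-1.92, 2.483, -0.005]
force: [0.2, -0.2, 8.0]
gripper_width: 0.0139
[ 0.56067324 -0.07631981  0.14376885] -14.575658841198397 [ 0.23120773 -0.22370554  8.02169932] [-0.21677464  0.13565353 -0.04611841] 0.013225006987340748
```

```bash
python3 -m handwheel '[{"claw":0.0,"tx":0,"ty":0.0,"tz":-0.003,"twist":0},{"claw":0.0,"tx":0,"ty":0.0,"tz":-0.006,"twist":0},{"claw":0.0,"tx":0,"ty":0.0,"tz":-0.01,"twist":0},{"claw":0.0,"tx":0,"ty":0.0,"tz":-0.015,"twist":0},{"claw":0.0,"tx":0,"ty":0.0,"tz":-0.025,"twist":0},{"claw":0.0,"tx":0,"ty":0.0,"tz":-0.045,"twist":0},{"claw":0.0,"tx":0,"ty":0.0,"tz":-0.08,"twist":0},{"claw":0.0,"tx":0,"ty":0.0,"tz":-0.12,"twist":0}]'
python3 -c "
from h import *
R,p=tool();im=snap('wrist','w18')
print(p,R.round(3),env.sense()['force']);print('hatchpx',projw(np.array([.5605,-.0765,.110]),R,p))"
```

```text
t: 18.25
eef_pos: [0.5576, -0.075, 0.2626]
tool_rot: [1.919, -2.483, -0.004]
force: [2.0, 1.1, -1.1]
gripper_width: 0.0137
[ 0.5575522  -0.07500684  0.26262566] [[-0.252 -0.968 -0.004]
 [-0.968  0.252 -0.   ]
 [ 0.001  0.004 -1.   ]] [ 4.67320182 -3.42044221  4.83375085]
hatchpx [177.4453631  258.69278212]
```

View pics/w18.png

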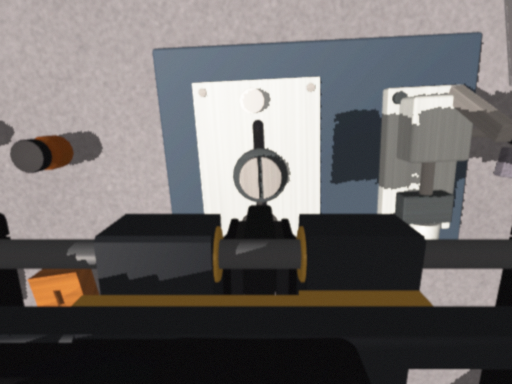

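The key is out. The head at (260,177) has its slot in line with the adjusting slot at (258,135). Now measuring the residual angle.

```bash
python3 - <<'E'
from h import *
im=cv2.imread('pics/w18.png');g=cv2.cvtColor(im,cv2.COLOR_BGR2GRAY).astype(float)
cv2.imwrite('pics/w18c.png',cv2.resize(im[95:215,200:320],None,fx=5,fy=5,interpolation=cv2.INTER_CUBIC))
for lo,hi,T,hw in((125,146,100,10),(161,194,0,8)):
    pts=[]
    for r in range(lo,hi):
        row=g[r,261-hw-2:261+hw-2];w=np.clip(np.median(row)-20-row,0,None) if T==0 else np.clip(140-row,0,None)
        if w.sum()>0: pts.append((r,261-hw-2+(w*np.arange(2*hw)).sum()/w.sum()))
    pts=np.array(pts);f=np.polyfit(pts[:,0],pts[:,1],1)
    R,p=tool();z=.093 if T else .110
    a=rayw((lo,np.polyval(f,lo)),z,R,p);b=rayw((hi,np.polyval(f,hi)),z,R,p);d=a-b
    print(f,np.degrees(np.arctan2(d[1],d[0])),np.abs(np.polyval(f,pts[:,0])-pts[:,1]).max())
E
```

```text
[5.26718812e-02 2.50905763e+02] -11.585063796907832 0.0760840886990195
[4.97666901e-02 2.50991081e+02] -11.766868542320868 0.22676353937578142
```

View pics/w18c.png

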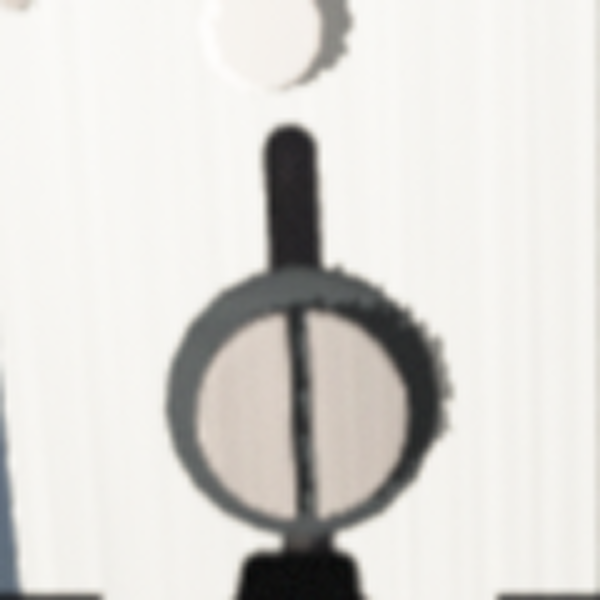

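The head slot is within 0.2° of the adjusting slot, so the head is locked. Returning to the stand, unwinding to the original grasp orientation.

```bash
python3 - <<'E'
from h import *
print(shift([.45,.246,.24]))
E
```

```text
[-0.28428328  0.19097233  0.03013978]
```

```bash
python3 -m handwheel '[{"claw":0.0,"tx":-0.02,"ty":0.013,"tz":0,"twist":-0.12},{"claw":0.0,"tx":-0.045,"ty":0.03,"tz":0,"twist":-0.24},{"claw":0.0,"tx":-0.07,"ty":0.048,"tz":0,"twist":-0.36},{"claw":0.0,"tx":-0.095,"ty":0.065,"tz":0,"twist":-0.48},{"claw":0.0,"tx":-0.12,"ty":0.082,"tz":0,"twist":-0.6},{"claw":0.0,"tx":-0.145,"ty":0.1,"tz":0,"twist":-0.72},{"claw":0.0,"tx":-0.17,"ty":0.115,"tz":0,"twist":-0.84},{"claw":0.0,"tx":-0.19,"ty":0.13,"tz":0,"twist":-0.96}]'
python3 - <<'E'
from h import *
R,p=tool();print(shift([.49,.246,.24]),np.degrees(np.arctan2(R[1,0],R[0,0])))
E
```

```text
t: 18.97
eef_pos: [0.4803, 0.1433, 0.263]
tool_rot: [-2.856, 1.306, -0.0]
force: [1.0, 0.6, -0.5]
gripper_width: 0.0138
[-0.07129136 -0.07448474  0.02318261] -49.13358237791757
```

```bash
python3 -m handwheel '[{"claw":0.0,"tx":-0.015,"ty":-0.015,"tz":0.005,"twist":-0.12},{"claw":0.0,"tx":-0.03,"ty":-0.03,"tz":0.01,"twist":-0.24},{"claw":0.0,"tx":-0.045,"ty":-0.045,"tz":0.015,"twist":-0.36},{"claw":0.0,"tx":-0.06,"ty":-0.06,"tz":0.02,"twist":-0.48},{"claw":0.0,"tx":-0.07,"ty":-0.073,"tz":0.023,"twist":-0.6},{"claw":0.0,"tx":-0.071,"ty":-0.074,"tz":0.023,"twist":-0.72},{"claw":0.0,"tx":-0.071,"ty":-0.074,"tz":0.023,"twist":-0.84},{"claw":0.0,"tx":-0.071,"ty":-0.074,"tz":0.023,"twist":-0.96}]'
python3 -m handwheel '[{"claw":0.0,"tx":0,"ty":0,"tz":0,"twist":-0.12},{"claw":0.0,"tx":0,"ty":0,"tz":0,"twist":-0.24},{"claw":0.0,"tx":0,"ty":0,"tz":0,"twist":-0.36},{"claw":0.0,"tx":0,"ty":0,"tz":0,"twist":-0.48},{"claw":0.0,"tx":0,"ty":0,"tz":0,"twist":-0.6},{"claw":0.0,"tx":0,"ty":0,"tz":0,"twist":-0.72},{"claw":0.0,"tx":0,"ty":0,"tz":0,"twist":-0.84},{"claw":0.0,"tx":0,"ty":0,"tz":0,"twist":-0.96}]'
python3 - <<'E'
from h import *
R,p=tool();print(shift([.475,.246,.20]),np.degrees(np.arctan2(R[1,0],R[0,0])))
E
```

```text
t: 19.63
eef_pos: [0.4912, 0.2435, 0.2396]
tool_rot: [3.137, 0.16, 0.0]
force: [0.4, -0.6, -1.0]
gripper_width: 0.0139
t: 20.3
eef_pos: [0.4913, 0.243, 0.2399]
tool_rot: [2.71, 1.589, 0.001]
force: [-0.4, 0.1, -0.6]
gripper_width: 0.0138
[-0.00533746 -0.01572937  0.03989107] 60.7684623282077
```

```bash
python3 -m handwheel '[{"claw":0.0,"tx":-0.002,"ty":-0.005,"tz":0.005,"twist":-0.12},{"claw":0.0,"tx":-0.004,"ty":-0.01,"tz":0.01,"twist":-0.24},{"claw":0.0,"tx":-0.005,"ty":-0.016,"tz":0.02,"twist":-0.34},{"claw":0.0,"tx":-0.005,"ty":-0.016,"tz":0.03,"twist":-0.4},{"claw":0.0,"tx":-0.005,"ty":-0.016,"tz":0.04,"twist":-0.42},{"claw":0.0,"tx":-0.005,"ty":-0.016,"tz":0.04,"twist":-0.42},{"claw":0.0,"tx":-0.005,"ty":-0.016,"tz":0.04,"twist":-0.42},{"claw":0.0,"tx":-0.005,"ty":-0.016,"tz":0.04,"twist":-0.42}]'
python3 - <<'E'
from h import *
R,p=tool();im=snap('wrist','w19')[:,:,::-1];print(p,np.degrees(np.arctan2(R[1,0],R[0,0])),shift([.4489,.2453,.15]))
print(projw(np.array([.4489,.2456,.034]),R,p))
cv2.imwrite('pics/w19c.png',cv2.resize(im[110:230,190:340],None,fx=5,fy=5,interpolation=cv2.INTER_CUBIC))
E
```

```text
t: 20.97
eef_pos: [0.4754, 0.2467, 0.2]
tool_rot: [2.326, 2.111, 0.001]
force: [0.0, -0.0, -1.1]
gripper_width: 0.0135
[0.47544103 0.2466721  0.20000953] 84.43337934407275 [-0.00407126 -0.02642871  0.05013193]
[154.26357095 256.89973873]
```

View pics/w19c.png

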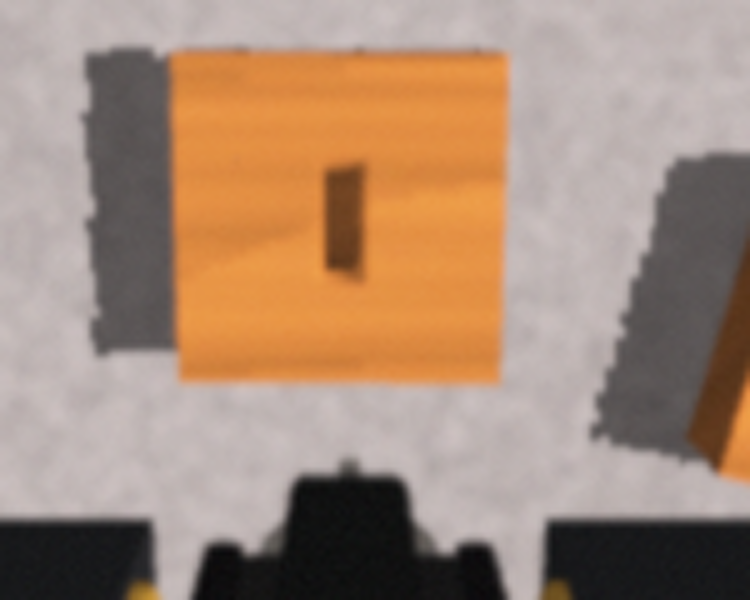

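The pocket is at (258.6,154.4), square to the key, whose tip shows at (259.8,203). Moving over it.

```bash
python3 -m handwheel '[{"claw":0.0,"tx":-0.001,"ty":-0.01,"tz":0.01,"twist":0},{"claw":0.0,"tx":-0.002,"ty":-0.02,"tz":0.025,"twist":0},{"claw":0.0,"tx":-0.003,"ty":-0.026,"tz":0.04,"twist":0},{"claw":0.0,"tx":-0.003,"ty":-0.0265,"tz":0.055,"twist":0},{"claw":0.0,"tx":-0.003,"ty":-0.0265,"tz":0.07,"twist":0},{"claw":0.0,"tx":-0.003,"ty":-0.0265,"tz":0.085,"twist":0},{"claw":0.0,"tx":-0.003,"ty":-0.0265,"tz":0.09,"twist":0},{"claw":0.0,"tx":-0.003,"ty":-0.0265,"tz":0.09,"twist":0}]'
python3 - <<'E'
from h import *
R,p=tool();im=snap('wrist','w20')[:,:,::-1];print(p,np.degrees(np.arctan2(R[1,0],R[0,0])))
print(projw(np.array([.4489,.2469,.034]),R,p))
cv2.imwrite('pics/w20c.png',cv2.resize(im[130:240,190:340],None,fx=5,fy=5,interpolation=cv2.INTER_CUBIC))
E
```

```text
t: 21.68
eef_pos: [0.4479, 0.246, 0.1089]
tool_rot: [-2.326, -2.112, 0.003]
force: [0.1, -0.6, -0.4]
gripper_width: 0.014
[0.44787934 0.24595045 0.10887364] 84.48808064560045
[202.87470318 262.33533018]
```

View pics/w20c.png

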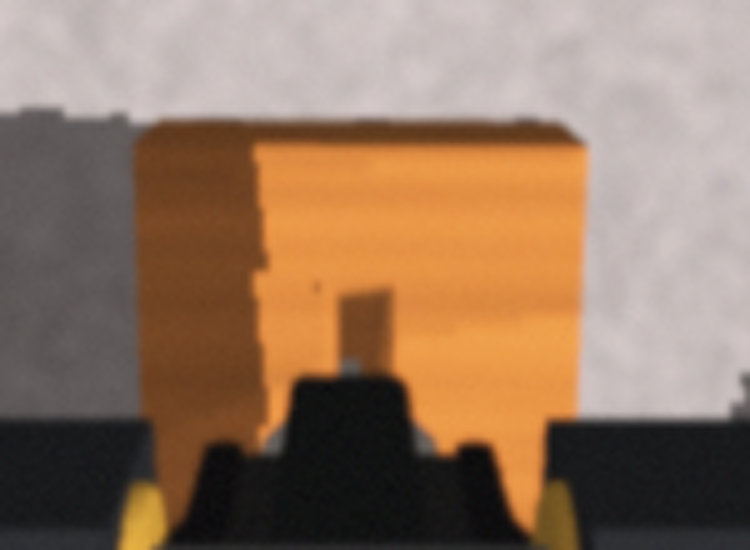

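The pocket is centred near column 262.7 and the tip at 260.2, so about 2 mm more in tx. Correcting while going lower.

```bash
python3 -m handwheel '[{"claw":0.0,"tx":0.0018,"ty":0.0007,"tz":0.003,"twist":0},{"claw":0.0,"tx":0.0018,"ty":0.0007,"tz":0.008,"twist":0},{"claw":0.0,"tx":0.0018,"ty":0.0007,"tz":0.013,"twist":0},{"claw":0.0,"tx":0.0018,"ty":0.0007,"tz":0.018,"twist":0},{"claw":0.0,"tx":0.0018,"ty":0.0007,"tz":0.022,"twist":0},{"claw":0.0,"tx":0.0018,"ty":0.0007,"tz":0.026,"twist":0},{"claw":0.0,"tx":0.0018,"ty":0.0007,"tz":0.026,"twist":0},{"claw":0.0,"tx":0.0018,"ty":0.0007,"tz":0.026,"twist":0}]'
python3 - <<'E'
from h import *
R,p=tool();im=snap('wrist','w21')[:,:,::-1];print(p,np.degrees(np.arctan2(R[1,0],R[0,0])))
cv2.imwrite('pics/w21c.png',cv2.resize(im[130:240,190:340],None,fx=5,fy=5,interpolation=cv2.INTER_CUBIC))
E
```

```text
t: 22.4
eef_pos: [0.449, 0.2479, 0.0833]
tool_rot: [-2.325, -2.112, 0.001]
force: [-0.0, 0.4, -1.3]
gripper_width: 0.0137
[0.44900019 0.24786231 0.08325151] 84.50501147664977
```

View pics/w21c.png

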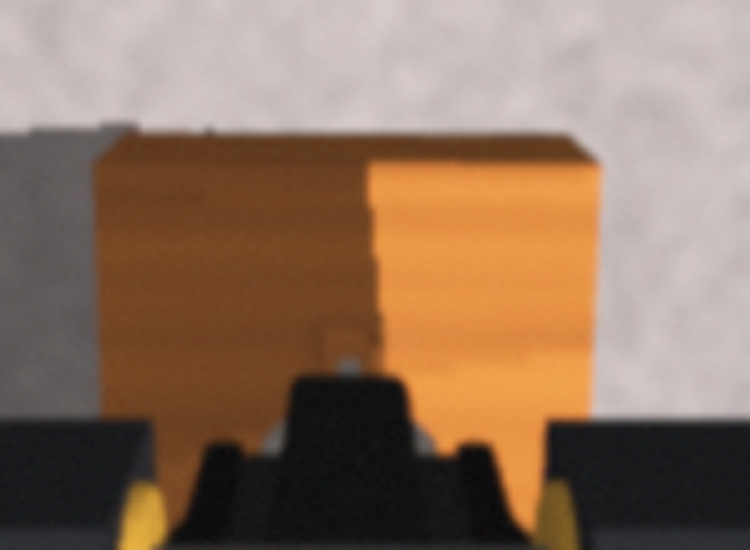

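Aligned: tip at column 260.0, stand centre at 259.6. Inserting.

```bash
python3 -m handwheel '[{"claw":0.0,"tx":0,"ty":-0.0003,"tz":0.002,"twist":0},{"claw":0.0,"tx":0,"ty":-0.0003,"tz":0.004,"twist":0},{"claw":0.0,"tx":0,"ty":-0.0003,"tz":0.006,"twist":0},{"claw":0.0,"tx":0,"ty":-0.0003,"tz":0.008,"twist":0},{"claw":0.0,"tx":0,"ty":-0.0003,"tz":0.01,"twist":0},{"claw":0.0,"tx":0,"ty":-0.0003,"tz":0.012,"twist":0},{"claw":0.0,"tx":0,"ty":-0.0003,"tz":0.013,"twist":0},{"claw":0.0,"tx":0,"ty":-0.0003,"tz":0.013,"twist":0}]'
```

```text
t: 23.12
eef_pos: [0.4487, 0.2479, 0.0702]
tool_rot: [-2.325, -2.112, 0.001]
force: [1.3, 0.3, -1.3]
gripper_width: 0.014
```

Tip at z of about 0.0286, about 5 mm inside the pocket, with no contact force. Continuing.

```bash
python3 -m handwheel '[{"claw":0.0,"tx":0,"ty":0,"tz":0.003,"twist":0},{"claw":0.0,"tx":0,"ty":0,"tz":0.006,"twist":0},{"claw":0.0,"tx":0,"ty":0,"tz":0.009,"twist":0},{"claw":0.0,"tx":0,"ty":0,"tz":0.012,"twist":0},{"claw":0.0,"tx":0,"ty":0,"tz":0.014,"twist":0},{"claw":0.0,"tx":0,"ty":0,"tz":0.016,"twist":0},{"claw":0.0,"tx":0,"ty":0,"tz":0.017,"twist":0},{"claw":0.0,"tx":0,"ty":0,"tz":0.017,"twist":0}]'; python3 -c "
from h import *
for i in range(2): env.read_camera('wrist');print(env.sense()['force'],env.sense()['eef_pos'])"
```

```text
t: 23.78
eef_pos: [0.4487, 0.2479, 0.0533]
tool_rot: [-2.325, -2.112, 0.001]
force: [-0.2, 0.5, -0.7]
gripper_width: 0.0138
[ 0.75560323 -0.43880332 -0.59563267] [0.44881883 0.24798924 0.05344584]
[-0.17444017 -0.03102377 -1.22310928] [0.44887009 0.24803332 0.05354391]
```

```bash
python3 -m handwheel '[{"claw":0.0,"tx":0,"ty":0,"tz":0.0005,"twist":0},{"claw":0.0,"tx":0,"ty":0,"tz":0.001,"twist":0},{"claw":0.0,"tx":0,"ty":0,"tz":0.0014,"twist":0},{"claw":0.0,"tx":0,"ty":0,"tz":0.0018,"twist":0},{"claw":0.0,"tx":0,"ty":0,"tz":0.002,"twist":0},{"claw":0.0,"tx":0,"ty":0,"tz":0.002,"twist":0},{"claw":0.0,"tx":0,"ty":0,"tz":0.002,"twist":0},{"claw":0.0,"tx":0,"ty":0,"tz":0.002,"twist":0}]'; python3 -c "
from h import *
for i in range(2): env.read_camera('wrist');print(env.sense()['force'],env.sense()['eef_pos'])"
```

```text
t: 24.55
eef_pos: [0.4488, 0.248, 0.0515]
tool_rot: [-2.325, -2.113, -0.0]
force: [-0.3, -0.1, -0.1]
gripper_width: 0.0139
[-0.31404334 -0.61979983 -0.89721801] [0.44884559 0.24803293 0.05154804]
[-0.38471768  0.61168124 -1.22832208] [0.44880681 0.24798359 0.05153237]
```

```bash
python3 -m handwheel '[{"claw":0.0,"tx":0,"ty":0,"tz":0.0004,"twist":0},{"claw":0.0,"tx":0,"ty":0,"tz":0.0008,"twist":0},{"claw":0.0,"tx":0,"ty":0,"tz":0.001,"twist":0},{"claw":0.0,"tx":0,"ty":0,"tz":0.001,"twist":0},{"claw":0.0,"tx":0,"ty":0,"tz":0.001,"twist":0},{"claw":0.0,"tx":0,"ty":0,"tz":0.001,"twist":0},{"claw":0.0,"tx":0,"ty":0,"tz":0.001,"twist":0},{"claw":0.0,"tx":0,"ty":0,"tz":0.001,"twist":0}]'; python3 -c "
from h import *
for i in range(2): env.read_camera('wrist');print(env.sense()['force'],env.sense()['eef_pos'])"
```

```text
t: 25.32
eef_pos: [0.4488, 0.248, 0.0514]
tool_rot: [-2.325, -2.112, -0.0]
force: [-1.9, -1.3, 7.5]
gripper_width: 0.0137
[-2.91960927 -0.42075844  7.5418622 ] [0.44883642 0.24801874 0.05143498]
[-2.30486592 -0.78187849  8.12084532] [0.44885503 0.24804758 0.05145098]
```

The collar is seated: about 8 N of upward force at the original grasp height of 0.0515. Easing off and letting go.

```bash
python3 -m handwheel '[{"claw":0.0,"tx":0,"ty":0,"tz":-0.0008,"twist":0},{"claw":0.0,"tx":0,"ty":0,"tz":-0.0008,"twist":0},{"claw":0.3,"tx":0,"ty":0,"tz":-0.0008,"twist":0},{"claw":0.5,"tx":0,"ty":0,"tz":-0.0008,"twist":0},{"claw":0.8,"tx":0,"ty":0,"tz":-0.0008,"twist":0},{"claw":1,"tx":0,"ty":0,"tz":-0.0008,"twist":0},{"claw":1,"tx":0,"ty":0,"tz":-0.0008,"twist":0},{"claw":1,"tx":0,"ty":0,"tz":-0.0008,"twist":0}]'
python3 -m handwheel '[{"claw":1,"tx":0,"ty":0,"tz":-0.0008,"twist":0},{"claw":1,"tx":0,"ty":0,"tz":-0.005,"twist":0},{"claw":1,"tx":0,"ty":0,"tz":-0.02,"twist":0},{"claw":1,"tx":0,"ty":0,"tz":-0.04,"twist":0},{"claw":1,"tx":0,"ty":0,"tz":-0.07,"twist":0},{"claw":1,"tx":0,"ty":0,"tz":-0.1,"twist":0},{"claw":1,"tx":0,"ty":0.02,"tz":-0.13,"twist":0},{"claw":1,"tx":0,"ty":0.05,"tz":-0.15,"twist":0}]'
python3 - <<'E'
from h import *
R,p=tool();im=snap('wrist','w22');snap('top','top2');snap('side','side2')
cv2.imwrite('pics/w22c.png',cv2.resize(im[60:180,190:340,::-1],None,fx=5,fy=5,interpolation=cv2.INTER_CUBIC))
a=cv2.imread('pics/side2.png');b=cv2.imread('pics/top2.png');f=lambda im,r,c:cv2.resize(im[r-40:r+40,c-48:c+48],None,fx=4,fy=4,interpolation=cv2.INTER_CUBIC)
cv2.imwrite('pics/e.png',np.hstack([f(a,300,275),f(a,180,245)]));cv2.imwrite('pics/both.png',cv2.resize(np.vstack([a,b]),(400,600)))
E
```

```text
t: 26.08
eef_pos: [0.4488, 0.248, 0.0513]
tool_rot: [-2.325, -2.113, -0.0]
force: [0.3, -0.0, -0.7]
gripper_width: 0.0457
t: 26.75
eef_pos: [0.4976, 0.2445, 0.2048]
tool_rot: [-2.32, -2.115, -0.004]
force: [1.1, 1.4, -0.4]
gripper_width: 0.0863
```

View pics/w22c.png

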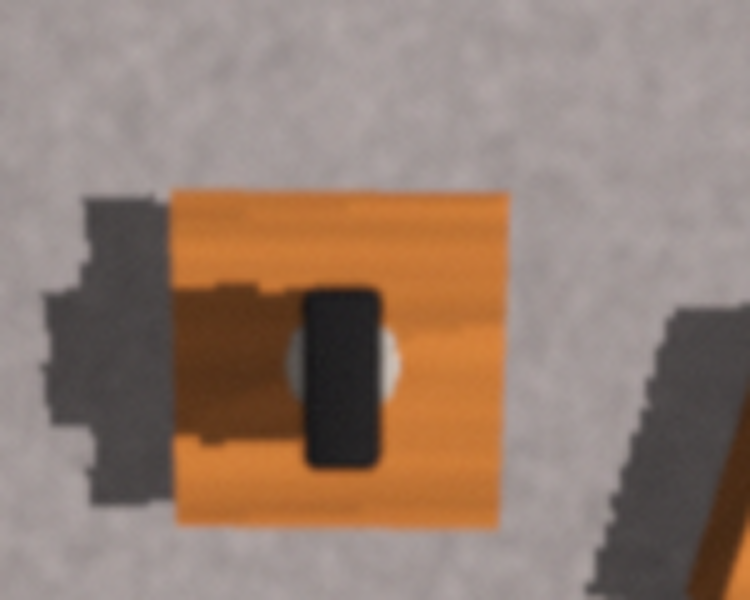

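View pics/e.png

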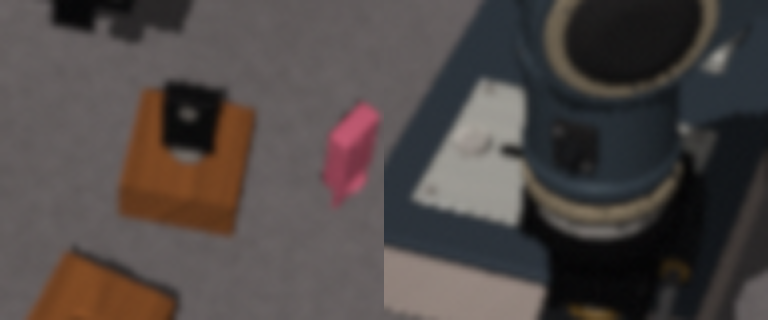

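View pics/both.png

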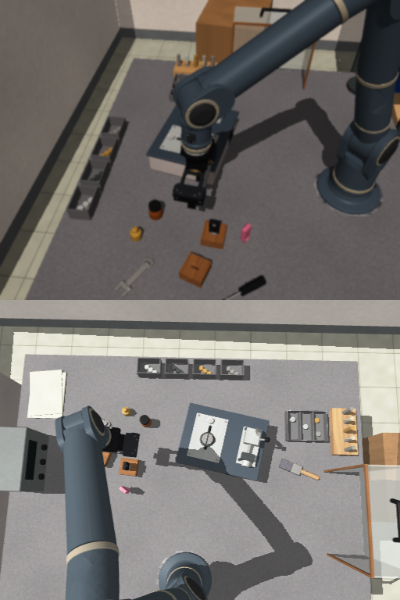

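The key stands upright in its stand with the collar on the top face. The jar, weight, tools, puck, pink key and spare stand are where they were. Handing in.

```bash
python3 -c "
from h import *
s=env.sense();print(s['t'],s['force'],abs(s['qd']).max());env.sign_off()"
```

```text
26.9 [-1.0221699   0.44616113 -0.12198851] 0.09147756131734591
the job is handed in; nothing more can be done
```

I turned the fastener clockwise to its stop with the black slot key, put the key back upright and fully down in its stand, let go, and handed the job in at 26.9 s.

- **Choice of parts:** I used the black key and the stand on the robot's right, not the pink key or the empty stand.
- **Turning:** The blade went to the bottom of the slot with about 8 N downward and at most about 3 N sideways in the readings I took. Near the end the torque rose from about 0.06 to about 0.2–0.27 N m, while the head did not visibly turn further. That put it at the stop. Readings were taken at the end of moves, not continuously.
- **Fastener check:** After I lifted the key out, the head's slot was within 0.2° of the adjusting slot.
- **Key return:** The collar met the stand at the original grasp height with about 8 N. The last wrist and side pictures show the key upright and square in the stand.
- **Other objects:** The bystander objects I could see looked unmoved. I compared them by eye, not by measurement. In the last top and side pictures the arm covered part of the scene, including the fastener in the side view.

Nothing I checked failed. The first stereo and wrist-camera position estimates differed by up to 6 mm, and the arm settled 1–2 mm off its commands. I corrected both from close wrist pictures before each insertion.

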